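# Close the sloping gear cover of a carton feeder, crisscross

## Robot

A 6-joint arm with a two-finger parallel gripper is mounted at the origin on the work surface. World frame = base frame: x ahead of the robot, y to its left, z up, the work surface at z = 0. Lengths are in mm, angles in rad, forces in N, time in s.
With the tool pointing down it reaches from about 350 to 775 mm from the base axis. Payload 7.3 kg.
Tool frame: the origin (TCP) lies at the very end of the fingers, on their centre line; the grasp point (between the pads) lies 19 mm behind it; z points along the fingers, y is the line along which they close (so a half turn about z gives the same grasp; the last joint's range is limited). The gripper opens to 92 mm and grips with 3 to 60 N. Pads are 19 mm wide; open, the fingers measure 130 mm over their backs; the gripper's body (75 mm by 190 mm) begins 47 mm behind the grasp point.
Start: joints at [1.039, 0.342, 1.524, -0, 1.275, -0.146], TCP at [197.547, 486.44, 191.041] pointing down, gripper open.
Joint ranges: [-2.53, 2.53], [-0.77, 2.02], [0.04, 2.7], [-1, 4.14], [0.28, 2.66], [-3.11, 3.11]. Speed limits (rad/s): [2.57, 2.57, 3.14, 3.14, 3.14, 3.14].

## Interface

Orientations are given as [roll, pitch, yaw] about the fixed x, y, z axes, in that order (R = Rz(yaw) Ry(pitch) Rx(roll)).
In Python, from plant import * gives the robot as it stands.
- The arm moves only by the tool arm_command, never from a script. Its arguments are lists of equal length, an entry for each row: "gripper": the finger opening in mm, from 0 to 91.8; "dp": the shift along the tool's x, y, z in units of 25 mm (1.0 is 25 mm), a list of three; "twist": the turn about the tool's z in units of 5 degrees (1.0 is 5 degrees). A call has exactly 5 rows; each row shifts and turns the commanded pose from where the row before left it, along the tool's axes as they then stand; what a row does not reach is not made up. A row lasts 1/8 s, in which the tool goes at most 62.5 mm and 10.7 degrees, less where a joint would pass 70% of its speed; a pose out of reach is approached as far as the arm can. A call is refused whole if a number of a shift passes 1 or a number of a turn 1, either way. A call with a gripper value outside its range is refused whole. The fingers move at their own pace and stop on an object; the grip force is fixed at half the most. Time passes only in rows, so rows that do not move let the fingers close, or fill a call up. It gives the time, the measured TCP pose, the force, the opening and the grip force at its end, in the units of the state.
- get_obs(): the state, without advancing time (a new reading comes with each control period).
- capture(name): name is "side" or "top"; returns the picture (384x512x3 uint8, red, green, blue); there is no depth.
- get_calibration(name): a dict with "mtx" (3x3 intrinsics, pixels), "dist_coeffs" ([k1, k2, p1, p2, k3] as OpenCV has them; the pictures are not rectified), "position" and "attitude" of the camera in the world. Camera axes: x right, y down, z forward; pixel columns grow to the right and rows downward; lengths in mm; the calibration is good to about 2 mm. A picture is of the moment at which its call begins. get_calibration takes no time and is no camera call.
- close_job(): hands the job in; it is judged then, once.
The state is a dict: "time": time; "joint_positions": joint angles; "dq": joint speeds; "tau": joint torques, N m; "tool_pos": TCP position; "tcp_rot": TCP orientation; "contact_force": force on the tool from outside, world axes, zero at the start; "moment": the same for the moment, N m; "grip_width": finger opening in mm; "finger_force": force on a finger pad.
Only numpy, scipy, OpenCV 4.12 (cv2) and the standard library are available. Lean on these libraries where they do the work, as an engineer would, in place of code of your own. Each camera call takes 0.05 s, during which the arm holds its last target. There are 200 camera calls.

## Task

Close up the carton feeder on the packing bench: screw its sloping cover down flat onto the rim with the four crimson T-knobs, going crisscross from corner to diagonal corner and never more than a sixth of a turn (60 degrees) on one knob before going on to the next, so that the cover never cocks. Finish with every knob tight: turn each until its torque-limiting grip just breaks away and then stop at once. Leave the tray, cartons and jar where they are and let go of everything.

Things in the scene. Friction and masses are not known exactly. Their poses are not given: they have to be found in the camera images.
- seat (a point): Centre of the seating rim on the white gear housing of a carton feeder, fixed to the bench, in another place and yaw each time. Its face (250 mm square) slopes 30 degrees, leaning to face the robot. x runs up the slope, y across it, z square out of it. Knobs stand 140 mm apart in x, 150 mm in y. A 150 mm high belt with cartons lies behind its upper edge.
- cover_mid (a point): Centre of the outer face of the aluminium cover (220 mm up the slope, 230 mm across, 6 mm thick, blue panel in the middle); axes as the seat's when flat. It floats on a springy black gasket about 6 mm above the rim and must come down flat onto it; its outer face then lies 6 mm above the seat point.
- gripA (a point): Centre of the crimson T-bar of knob A, by the lower edge, at the machine's -y side; diagonally opposite C. Bar 70 mm long (x), 16 thick (y), 26 high; z points out along the screw. Underside 22 mm above the cover. Clockwise from outside (negative about z) tightens, sinking 4 mm/rad with its corner of the cover; home is under a third of a turn off. Turning takes about 0.2 N m; home is a dead stop.
- knobA (a joint): Slip of the torque-limiting clutch in knob A, rad: 0 until the screw is home, then the bar breaks away at about 0.8 N m and this grows by the angle the bar is turned further. It stays where it is left.
- cornerA (a point): Point on the cover's underside at knob A: its height above the seat along the seat's z is the gap left there (5 to 7 mm at the start, under 1 mm when home).
- gripB (a point): Centre of the crimson T-bar of knob B, by the lower edge, +y side; diagonally opposite D. Bar 70 mm long (x), 16 thick (y), 26 high; z points out along the screw. Underside 22 mm above the cover. Clockwise from outside (negative about z) tightens, sinking 4 mm/rad with its corner of the cover; home is under a third of a turn off. Turning takes about 0.2 N m; home is a dead stop.
- knobB (a joint): Slip of the torque-limiting clutch in knob B, rad: 0 until the screw is home, then the bar breaks away at about 0.8 N m and this grows by the angle the bar is turned further. It stays where it is left.
- cornerB (a point): Point on the cover's underside at knob B: its height above the seat along the seat's z is the gap left there (5 to 7 mm at the start, under 1 mm when home).
- gripC (a point): Centre of the crimson T-bar of knob C, by the upper edge, +y side; diagonally opposite A. Bar 70 mm long (x), 16 thick (y), 26 high; z points out along the screw. Underside 22 mm above the cover. Clockwise from outside (negative about z) tightens, sinking 4 mm/rad with its corner of the cover; home is under a third of a turn off. Turning takes about 0.2 N m; home is a dead stop.
- knobC (a joint): Slip of the torque-limiting clutch in knob C, rad: 0 until the screw is home, then the bar breaks away at about 0.8 N m and this grows by the angle the bar is turned further. It stays where it is left.
- cornerC (a point): Point on the cover's underside at knob C: its height above the seat along the seat's z is the gap left there (5 to 7 mm at the start, under 1 mm when home).
- gripD (a point): Centre of the crimson T-bar of knob D, by the upper edge, -y side; diagonally opposite B. Bar 70 mm long (x), 16 thick (y), 26 high; z points out along the screw. Underside 22 mm above the cover. Clockwise from outside (negative about z) tightens, sinking 4 mm/rad with its corner of the cover; home is under a third of a turn off. Turning takes about 0.2 N m; home is a dead stop.
- knobD (a joint): Slip of the torque-limiting clutch in knob D, rad: 0 until the screw is home, then the bar breaks away at about 0.8 N m and this grows by the angle the bar is turned further. It stays where it is left.
- cornerD (a point): Point on the cover's underside at knob D: its height above the seat along the seat's z is the gap left there (5 to 7 mm at the start, under 1 mm when home).
- tray: Crimson open tray, 150 x 200 x 45 mm, origin under its centre; to be left alone.
- carton1: White carton with crimson print, 130 x 60 x 45 mm, origin under its centre; to be left alone.
- carton2: White carton with crimson print, 130 x 60 x 45 mm, origin under its centre; to be left alone.
- jar: White jar, 60 mm across, 100 mm high, origin under its centre; to be left alone.

How it is judged:
By the outcome, as a careful person would: the job done as asked, in the order asked, and still so for the second after the job is handed in, with the robot touching nothing.
It also fails if it takes over 72 s, if anything falls off the work surface, if the arm or the gripper's body presses on something with over 40 N, if the wrist force passes 120 N, or if a joint passes its speed limit or range.

## Working session

There is one attempt and no reset: what is moved stays moved. The work goes in short steps, Python scripts to look and compute and a tool call to move; the robot and the scene stay as the last step left them, time stands still between calls to the robot, and variables do not carry over. Pictures are saved under pics/ and viewed, at most 10 in all, crops included, and the job is handed in when it is done.

Besides the shell and the picture viewer there is one more tool, called as a command line: name --pt "numbers of a row" for each row, then --argument value for the rest. arm_command: Moves the arm, as the interface text tells. Its arguments: {"type":"object","properties":{"gripper":{"type":"array"},"dp":{"type":"array"},"twist":{"type":"array"}},"required":["gripper","dp","twist"]}

```bash
ls; mkdir -p pics; python3 - <<'E'
from plant import *
import cv2,numpy as np
for n in("side","top"):
    im=capture(n); np.save(n+'0.npy',im); cv2.imwrite(f'pics/{n}0.png',im[:,:,::-1]); c=get_calibration(n); print(n,{k:np.round(v,4).tolist() for k,v in c.items()})
print(get_obs())
E
```

```text
pics
side {'mtx': [[413.0129, 0.0, 256.8274], [0.0, 413.0129, 185.5144], [0.0, 0.0, 1.0]], 'dist_coeffs': [0.0181, 0.0, 0.0, 0.0, 0.0], 'position': [198.1944, -630.9676, 731.3655], 'attitude': [-2.2072, -0.0019, -0.4808]}
top {'mtx': [[438.0496, 0.0, 259.0192], [0.0, 438.0496, 201.3576], [0.0, 0.0, 1.0]], 'dist_coeffs': [-0.123, 0.0, 0.0, 0.0, 0.0], 'position': [488.9833, 64.7249, 1310.5432], 'attitude': [-3.0793, -0.0211, -1.5675]}
{'time': 0.1, 'joint_positions': array([ 1.03900286e+00,  3.42635084e-01,  1.52491541e+00, -2.50400733e-05,
        1.27541056e+00, -1.46002618e-01]), 'dq': array([-0.00021263, -0.00354421, -0.00194484,  0.00017071,  0.00313316,
        0.00061591]), 'tau': array([ 1.93437561e-03, -4.32002592e+01, -2.44695514e+01,  7.19484617e-02,
        5.27603785e-02, -8.29389865e-05]), 'tool_pos': array([197.32991485, 486.05745918, 190.42594443]), 'tcp_rot': array([-3.14023532e+00, -1.75390671e-04,  2.75580900e+00]), 'contact_force': array([ 0.09431737,  0.81894353, -0.29592898]), 'moment': array([-0.00033589,  0.04521578,  0.01254241]), 'finger_force': 0.0, 'grip_width': 91.64412242586295}
```

View pics/side0.png

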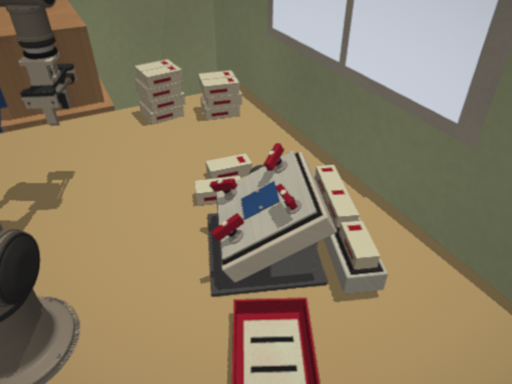

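View pics/top0.png

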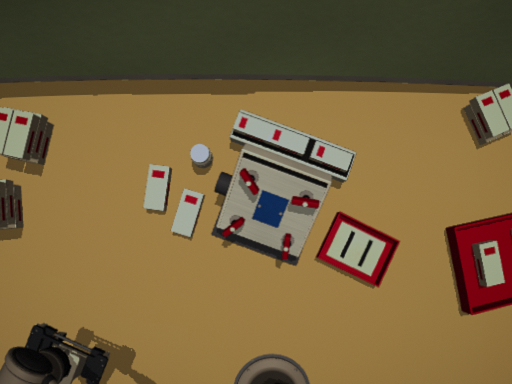

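Side view: the feeder is centred near (265,205), with the knobs at about A(229,227), B(223,185), C(275,157) and D(287,197). Top view: A(286,246), B(233,227), C(249,181), D(305,202), with up-slope heading about −20° in yaw. Next I'll triangulate the knobs.

```bash
cat > h.py <<'E'
from plant import *
import cv2,numpy as np
from scipy.spatial.transform import Rotation as Ro
CAL={n:get_calibration(n) for n in("side","top")}
def blobs(im,guess,r=26):
    hsv=cv2.cvtColor(im,cv2.COLOR_RGB2HSV)
    m=(((hsv[...,0]<8)|(hsv[...,0]>170))&(hsv[...,1]>150)&(hsv[...,2]>50)).astype(np.uint8)
    n,l,s,c=cv2.connectedComponentsWithStats(m); out={}
    for k,g in guess.items():
        d=[np.hypot(*(c[i]-g)) if s[i,4]>40 else 1e9 for i in range(1,n)]; i=1+int(np.argmin(d))
        ys,xs=np.nonzero(l==i); out[k]=(c[i],np.c_[xs,ys].astype(float),min(d))
    return out
def ray(n,p):
    c=CAL[n]; q=cv2.undistortPoints(np.array(p,float).reshape(-1,1,2),c['mtx'],c['dist_coeffs']).reshape(-1,2)
    d=np.c_[q,np.ones(len(q))]@Ro.from_euler('xyz',c['attitude']).as_matrix().T
    return np.array(c['position']),d/np.linalg.norm(d,axis=1)[:,None]
def tri(pt,ps):
    o1,d1=ray('top',pt);o2,d2=ray('side',ps);d1,d2=d1[0],d2[0]
    t=np.linalg.lstsq(np.c_[d1,-d2],o2-o1,rcond=None)[0]
    a,b=o1+t[0]*d1,o2+t[1]*d2
    return (a+b)/2,np.linalg.norm(a-b)
def onplane(n,p,c,nrm):
    o,d=ray(n,p); return o+d*(((c-o)@nrm)/(d@nrm))[:,None]
GT=dict(A=(286,246),B=(233,227),C=(249,181),D=(305,202))
GS=dict(A=(229,227),B=(223,185),C=(275,157),D=(287,197))
E
python3 - <<'E'
from h import *
bt=blobs(np.load('top0.npy'),GT);bs=blobs(np.load('side0.npy'),GS)
P={}
for k in 'ABCD':
    P[k],e=tri(bt[k][0],bs[k][0]); print(k,P[k].round(1),'miss',round(e,1),bt[k][0].round(1),len(bt[k][1]),bs[k][0].round(1),len(bs[k][1]))
up=(P['C']+P['D']-P['A']-P['B'])/2; ac=(P['B']+P['C']-P['A']-P['D'])/2
print('up',np.linalg.norm(up),'slope',np.degrees(np.arcsin(up[2]/np.linalg.norm(up))),'yaw',np.degrees(np.arctan2(up[1],up[0])),'across',np.linalg.norm(ac),ac[2],'yaw',np.degrees(np.arctan2(-ac[0],ac[1])))
yaw=(np.arctan2(up[1],up[0])+np.arctan2(-ac[0],ac[1]))/2
R=Ro.from_euler('zy',[0,0]).as_matrix()
X=np.array([np.cos(yaw)*.866,np.sin(yaw)*.866,.5]);Y=np.array([-np.sin(yaw),np.cos(yaw),0]);Z=np.cross(X,Y)
c=np.mean(list(P.values()),0);print('c',c.round(1),'yaw',np.degrees(yaw))
for k in 'ABCD':
    d=P[k]-c;print(k,'local',[round(d@v,1) for v in(X,Y,Z)],end=' ')
    for n,b in(('top',bt),('side',bs)):
        q=onplane(n,b[k][1],P[k],Z)-P[k];uv=np.c_[q@X,q@Y];w,V=np.linalg.eigh(np.cov(uv.T));v=V[:,1]
        l=(uv-uv.mean(0))@v;print(n,'ang',round(np.degrees(np.arctan2(v[1],v[0]))%180,1),'len',round(np.ptp(l),1),end=' ')
    print()
E
```

```text
A [450.4 -31.  143.3] miss 16.4 [286.8 240.4] 74 [226.9 227.2] 341
B [495.1 109.1 146.8] miss 2.4 [232.9 226.7] 147 [223.7 184.8] 192
C [608.3  67.2 216.8] miss 0.7 [249.1 180.9] 180 [273.8 156.7] 233
D [560.4 -76.6 205.7] miss 5.1 [305.1 201.5] 195 [289.3 200.7] 108
up 136.93785736212368 slope 28.90386814483179 yaw -21.405700783481734 across 149.50594928616144 7.2777214561986625 yaw -18.06794226656204
c [528.6  17.2 178.2] yaw -19.736821525021888
A local [np.float64(-67.0), np.float64(-71.8), np.float64(-1.5)] top ang 13.5 len 39.8 side ang 7.7 len 73.4 
B local [np.float64(-69.9), np.float64(75.2), np.float64(4.1)] top ang 151.6 len 76.7 side ang 141.3 len 88.2 
C local [np.float64(69.7), np.float64(74.0), np.float64(4.4)] top ang 49.6 len 70.7 side ang 61.2 len 88.3 
D local [np.float64(67.1), np.float64(-77.5), np.float64(-7.0)] top ang 102.0 len 67.5 side ang 100.4 len 52.8
```

```bash
python3 - <<'E'
import numpy as np,cv2
t=np.load('top0.npy')[150:280,190:350];s=np.load('side0.npy')[130:260,190:350]
z=[cv2.resize(a,None,fx=4.6,fy=4.6,interpolation=cv2.INTER_CUBIC)[:,:,::-1] for a in(t,s)]
cv2.imwrite('pics/zt.png',z[0]);cv2.imwrite('pics/zs.png',z[1])
E
```

```text
(no output)
```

View pics/zt.png

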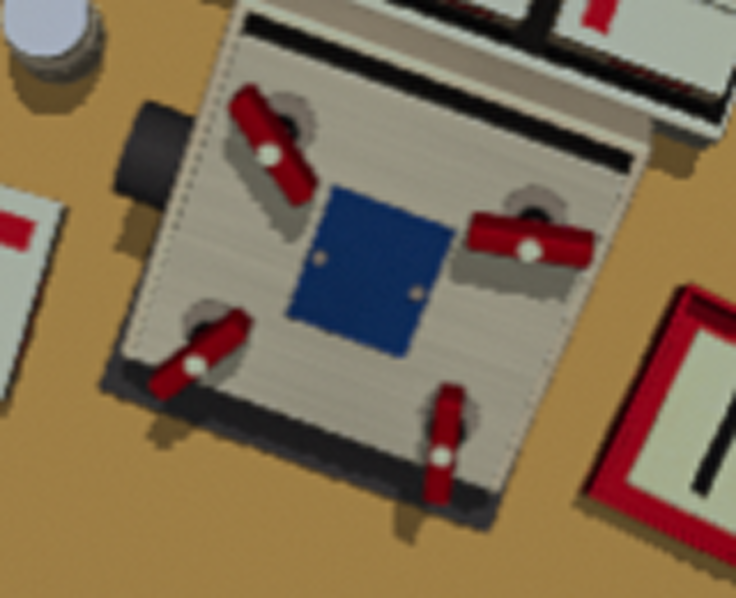

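View pics/zs.png

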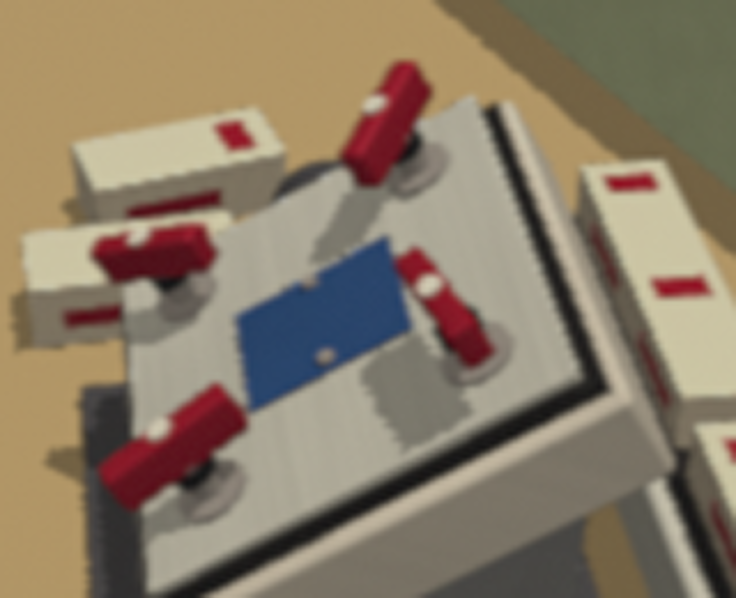

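The zoomed views show a white button at the outer centre of each T-bar. In the zoomed top view they are at C(268,154), D(530,249), A(441,456), B(195,364), and in the zoomed side view at C(376,103), B(137,235), A(159,429), D(428,286). I'll triangulate these buttons and take the bar axes from the masks.

```bash
cat >> h.py <<'E'
def z2p(u,v,o): return np.array([(u+.5)/4.6-.5+o[0],(v+.5)/4.6-.5+o[1]])
DT={k:z2p(*v,(190,150)) for k,v in dict(C=(268,154),D=(530,249),A=(441,456),B=(195,364)).items()}
DS={k:z2p(*v,(190,130)) for k,v in dict(C=(376,103),B=(137,235),A=(159,429),D=(428,286)).items()}
def crim(im):
    hsv=cv2.cvtColor(im,cv2.COLOR_RGB2HSV)
    return ((hsv[...,0]<10)|(hsv[...,0]>168))&(hsv[...,1]>130)&(hsv[...,2]>40)
def dot(im,g,r=3):   # centroid of whiteness near g
    x,y=np.round(g).astype(int); w=im[y-r:y+r+1,x-r:x+r+1,1].astype(float); w=np.clip(w-0.55*w.max(),0,None)
    yy,xx=np.mgrid[y-r:y+r+1,x-r:x+r+1]; w=w*(np.hypot(xx-g[0],yy-g[1])<2.6)
    return np.array([(w*xx).sum(),(w*yy).sum()])/w.sum()
def barang(im,n,g,c,X,Y,Z,r=19):
    ys,xs=np.nonzero(crim(im)); m=np.hypot(xs-g[0],ys-g[1])<r
    q=onplane(n,np.c_[xs[m],ys[m]],c,Z)-c; uv=np.c_[q@X,q@Y]
    w,V=np.linalg.eigh(np.cov(uv.T)); v=V[:,1]; return np.degrees(np.arctan2(v[1],v[0]))%180,np.ptp(uv@v),np.ptp(uv@V[:,0])
def frame(yaw):
    X=np.array([np.cos(yaw)*3**.5/2,np.sin(yaw)*3**.5/2,.5]);Y=np.array([-np.sin(yaw),np.cos(yaw),0]);return X,Y,np.cross(X,Y)
E
python3 - <<'E'
from h import *
T,S=np.load('top0.npy'),np.load('side0.npy');P={}
for k in 'ABCD':
    a,b=dot(T,DT[k]),dot(S,DS[k]); P[k],e=tri(a,b); print(k,P[k].round(1),'miss',round(e,1),(a-DT[k]).round(1),(b-DS[k]).round(1))
up=(P['C']+P['D']-P['A']-P['B'])/2; ac=(P['B']+P['C']-P['A']-P['D'])/2
y1,y2=np.arctan2(up[1],up[0]),np.arctan2(-ac[0],ac[1]);yaw=(y1+y2)/2
print('up',np.linalg.norm(up),np.degrees(np.arcsin(up[2]/np.linalg.norm(up))),'across',np.linalg.norm(ac),ac[2],'yaws',np.degrees([y1,y2]))
X,Y,Z=frame(yaw);c=np.mean(list(P.values()),0);print('c',c.round(1))
for k in 'ABCD':
    d=P[k]-c;print(k,'local',np.round([d@v for v in(X,Y,Z)],1),'top',np.round(barang(T,'top',DT[k],P[k],X,Y,Z),1),'side',np.round(barang(S,'side',DS[k],P[k],X,Y,Z),1))
np.savez('m.npz',c=c,yaw=yaw)
E
```

```text
A [436.2 -29.  160. ] miss 0.4 [-0.   0.1] [-0.4 -0.3]
B [487.4 111.3 161.7] miss 0.8 [0.  0.3] [-0.  -0.5]
C [600.8  70.  230.6] miss 0.4 [0.  0.2] [-0.7 -0.1]
D [550.1 -71.1 229.5] miss 0.1 [-0.2  0.4] [ 0.1 -0.3]
up 139.42526312916763 29.754837181554763 across 149.6575903450408 1.4345987818002328 yaws [-20.17222291 -19.91485442]
c [518.6  20.3 195.4]
A local [-70.1 -74.6  -0.5] top [12.9 78.  17.1] side [ 7.2 71.3 43.6]
B local [-69.3  74.8   1.1] top [152.2  75.5  20.1] side [132.   86.   82.7]
C local [69.7 74.8  0.3] top [49.5 69.7 22.5] side [62.6 88.4 42.3]
D local [ 69.7 -75.1  -0.9] top [102.3  67.5  23.4] side [102.2  86.7  15. ]
```

```bash
cat > plan.py <<'E'
from h import *
import json
m=np.load('m.npz'); X,Y,Z=frame(float(m['yaw'])); YAW=float(m['yaw']); C0=m['c']
LOC=dict(A=(-70,-75),B=(-70,75),C=(70,75),D=(70,-75))
def centre(k,sink=0): return C0+X*LOC[k][0]+Y*LOC[k][1]-Z*(14+sink)
def pose(k,th,r=28,off=18.5,beta=12,dz=-8,sink=0):
    """tool pose pushing the bar end at angle th (deg, seat frame) clockwise"""
    t=np.radians(th); u=X*np.cos(t)+Y*np.sin(t); h=np.array([u[0],u[1],0]); h/=np.linalg.norm(h)
    p=centre(k,sink)+r*u+off*np.array([-h[1],h[0],0]); p[2]+=dz
    return p,np.arctan2(h[1],h[0])-np.radians(beta)      # azimuth of tool y
class Pl:
    def __init__(s):
        o=get_obs(); s.p=np.array(o['tool_pos']); s.yaw=o['tcp_rot'][2]; s.rows=[]; s.g=0
    def row(s,p,yaw):
        R=Ro.from_euler('xyz',[np.pi,0,s.yaw]).as_matrix()
        d=np.round(np.clip(R.T@(p-s.p)/25,-1,1),2)+0.; w=float(np.round(np.clip(-np.degrees(yaw-s.yaw)/5,-1,1),2))+0.
        s.p=s.p+R@d*25; s.yaw-=np.radians(5*w); s.rows.append((d.tolist(),w))
    def to(s,p,yaw):
        p=np.array(p,float); n=int(np.ceil(max(np.linalg.norm(p-s.p)/24.5,abs(yaw-s.yaw)/np.radians(5),1)-.02)); p0,y0=s.p,s.yaw
        for i in range(1,n+1): s.row(p0+(p-p0)*i/n,y0+(yaw-y0)*i/n)
    def near(s,a,lo=-1.5,hi=1.3):     # tool yaw whose y axis has azimuth a (mod pi), j6 within range
        j1=np.arctan2(s.p[1],s.p[0]); c=[a+np.pi/2+i*np.pi for i in range(-3,4)]
        ok=[y for y in c if lo<=j1+np.pi/2-y<=hi+.4]; return min(ok,key=lambda y:abs(y-s.yaw))
    def go(s,k,th,zs=262,**kw):
        p,a=pose(k,th,**kw); q=s.p.copy(); s.to([s.p[0],s.p[1],max(zs,s.p[2])],s.yaw)
        s.p,t=p.copy(),s.p; y=s.near(a); s.p=t
        s.to([p[0],p[1],max(zs,s.p[2])],y); s.to(p,y)
    def sweep(s,k,a,b,step=4.2,**kw):
        n=int(np.ceil((a-b)/step))
        for i in range(1,n+1):
            p,z=pose(k,a+(b-a)*i/n,**kw); y=z+np.pi/2; y+=np.pi*np.round((s.yaw-y)/np.pi); s.row(p,y)
    def show(s):
        while len(s.rows)%5: s.rows.append(([0,0,0],0))
        for i in range(0,len(s.rows),5):
            print(json.dumps([r[0] for r in s.rows[i:i+5]],separators=(',',':')),json.dumps([r[1] for r in s.rows[i:i+5]],separators=(',',':')))
        print('end',s.p.round(1),round(s.yaw,3))
def st():
    o=get_obs(); print('t',round(o['time'],2),'p',o['tool_pos'].round(1),'yaw',round(o['tcp_rot'][2],3),'F',o['contact_force'].round(1),'M',o['moment'].round(2),'q6',round(o['joint_positions'][5],2),'g',round(o['grip_width'],1))
def angs(name):
    T=capture('top'); np.save(name+'.npy',T)
    for k in 'ABCD': print(k,np.round(barang(T,'top',DT[k],centre(k)+14*Z,X,Y,Z),1))
E
python3 - <<'E'
from plan import *
s=Pl(); s.go('A',215); s.show(); s.rows=[]; s.sweep('A',215,181); s.show()
E
```

```text
[[0.0,0.0,-0.95],[0.0,0.0,-0.96],[0.0,0.0,-0.95],[-0.66,-0.67,0.0],[-0.7,-0.64,0.0]] [0.0,0.0,0.0,0.49,0.49]
[[-0.71,-0.61,0.0],[-0.75,-0.58,0.0],[-0.77,-0.55,0.0],[-0.79,-0.51,0.0],[-0.81,-0.48,0.0]] [0.48,0.49,0.49,0.49,0.49]
[[-0.83,-0.44,0.0],[-0.85,-0.41,0.0],[-0.86,-0.38,0.0],[-0.88,-0.33,0.0],[-0.9,-0.3,0.0]] [0.48,0.49,0.49,0.49,0.48]
[[-0.91,-0.26,0.0],[-0.91,-0.22,0.0],[-0.93,-0.18,0.0],[-0.93,-0.14,0.0],[-0.94,-0.1,0.0]] [0.49,0.49,0.49,0.49,0.48]
[[-0.94,-0.06,0.0],[-0.94,-0.03,0.0],[-0.94,0.02,0.0],[-0.94,0.06,0.0],[-0.94,0.1,0.0]] [0.49,0.49,0.49,0.49,0.48]
[[-0.93,0.14,0.0],[-0.93,0.18,0.0],[-0.91,0.21,0.0],[0.0,0.0,0.89],[0.0,0.0,0.88]] [0.49,0.49,0.49,0.0,0.0]
[[0.0,0.0,0.89],[0.0,0.0,0.89],[0.0,0.0,0.89],[0.0,0.0,0.88],[0,0,0]] [0.0,0.0,0.0,0.0,0]
end [424.3 -57.5 128.9] 1.691
[[0.06,-0.05,0.02],[0.06,-0.06,0.02],[0.06,-0.05,0.02],[0.07,-0.06,0.01],[0.06,-0.06,0.01]] [0.79,0.81,0.82,0.83,0.85]
[[0.06,-0.06,0.01],[0.07,-0.07,0.01],[0.06,-0.06,0.0],[0.06,-0.07,0.0],[0,0,0]] [0.85,0.87,0.87,0.87,0]
end [413.6 -41.5 126.4] 1.031
```

arm_command --gripper '[0, 0, 0, 0, 0]' --pt "0.0 0.0 -0.95" --pt "0.0 0.0 -0.96" --pt "0.0 0.0 -0.95" --pt "-0.66 -0.67 0.0" --pt "-0.7 -0.64 0.0" --twist '[0.0, 0.0, 0.0, 0.49, 0.49]'

```text
time: 0.72
tool_pos: [215.8, 442.3, 262.3]
tcp_rot: [-3.141, 0.0, 2.67]
contact_force: [-0.5, -0.9, -0.0]
grip_width: 46.3
finger_force: 0.0
```

arm_command --gripper '[0, 0, 0, 0, 0]' --pt "-0.71 -0.61 0.0" --pt "-0.75 -0.58 0.0" --pt "-0.77 -0.55 0.0" --pt "-0.79 -0.51 0.0" --pt "-0.81 -0.48 0.0" --twist '[0.48, 0.49, 0.49, 0.49, 0.49]'

```text
time: 1.35
tool_pos: [261.2, 333.3, 262.2]
tcp_rot: [-3.141, -0.0, 2.456]
contact_force: [0.4, 0.1, 0.6]
grip_width: 0.9
finger_force: 0.0
```

arm_command --gripper '[0, 0, 0, 0, 0]' --pt "-0.83 -0.44 0.0" --pt "-0.85 -0.41 0.0" --pt "-0.86 -0.38 0.0" --pt "-0.88 -0.33 0.0" --pt "-0.9 -0.3 0.0" --twist '[0.48, 0.49, 0.49, 0.49, 0.48]'

```text
time: 1.98
tool_pos: [306.5, 224.6, 262.3]
tcp_rot: [-3.141, -0.0, 2.244]
contact_force: [0.4, 0.1, -0.1]
grip_width: 0.6
finger_force: 0.0
```

arm_command --gripper '[0, 0, 0, 0, 0]' --pt "-0.91 -0.26 0.0" --pt "-0.91 -0.22 0.0" --pt "-0.93 -0.18 0.0" --pt "-0.93 -0.14 0.0" --pt "-0.94 -0.1 0.0" --twist '[0.49, 0.49, 0.49, 0.49, 0.48]'

```text
time: 2.6
tool_pos: [352.0, 115.9, 262.3]
tcp_rot: [-3.141, -0.0, 2.031]
contact_force: [0.3, 0.0, 0.4]
grip_width: 0.5
finger_force: 0.0
```

arm_command --gripper '[0, 0, 0, 0, 0]' --pt "-0.94 -0.06 0.0" --pt "-0.94 -0.03 0.0" --pt "-0.94 0.02 0.0" --pt "-0.94 0.06 0.0" --pt "-0.94 0.1 0.0" --twist '[0.49, 0.49, 0.49, 0.49, 0.48]'

```text
time: 3.22
tool_pos: [397.3, 7.3, 262.2]
tcp_rot: [-3.141, -0.0, 1.818]
contact_force: [0.3, -0.2, -0.4]
grip_width: 0.6
finger_force: 0.0
```

arm_command --gripper '[0, 0, 0, 0, 0]' --pt "-0.93 0.14 0.0" --pt "-0.93 0.18 0.0" --pt "-0.91 0.21 0.0" --pt "0.0 0.0 0.0" --pt "0.0 0.0 0.0" --twist '[0.49, 0.49, 0.49, 0.0, 0.0]'

```text
time: 3.85
tool_pos: [424.1, -56.6, 262.3]
tcp_rot: [-3.141, -0.001, 1.692]
contact_force: [0.4, 1.2, 0.2]
grip_width: 0.7
finger_force: 0.0
```

arm_command --gripper '[0, 0, 0, 0, 0]' --pt "0.0 0.0 0.95" --pt "0.0 0.0 0.95" --pt "0.0 0.0 0.95" --pt "0.0 0.0 0.95" --pt "0.0 0.0 0.95" --twist '[0.0, 0.0, 0.0, 0.0, 0.0]'

```text
time: 4.47
tool_pos: [424.2, -56.1, 143.2]
tcp_rot: [3.141, -0.0, 1.693]
contact_force: [-0.4, 0.0, 0.3]
grip_width: 0.6
finger_force: 0.0
```

arm_command --gripper '[0, 0, 0, 0, 0]' --pt "0.0 0.0 0.57" --pt "0.06 -0.05 0.02" --pt "0.06 -0.06 0.02" --pt "0.06 -0.05 0.02" --pt "0.07 -0.06 0.01" --twist '[0.0, 0.79, 0.81, 0.82, 0.83]'

```text
time: 5.1
tool_pos: [418.6, -49.9, 127.9]
tcp_rot: [3.142, -0.0, 1.407]
contact_force: [0.1, -0.4, -0.5]
grip_width: 0.5
finger_force: 0.0
```

arm_command --gripper '[0, 0, 0, 0, 0]' --pt "0.06 -0.06 0.01" --pt "0.06 -0.06 0.01" --pt "0.07 -0.07 0.01" --pt "0.06 -0.06 0.0" --pt "0.06 -0.07 0.0" --twist '[0.85, 0.85, 0.87, 0.87, 0.87]'

```text
time: 5.72
tool_pos: [413.4, -40.1, 127.2]
tcp_rot: [-3.142, -0.0, 1.03]
contact_force: [0.5, -0.2, -0.1]
grip_width: 0.6
finger_force: 0.0
```

```bash
python3 - <<'E'
from plan import *
st(); im=capture('side'); cv2.imwrite('pics/a1.png',cv2.resize(im[110:270,170:370],None,fx=3.5,fy=3.5)[:,:,::-1])
s=Pl(); s.sweep('A',181,145); s.show(); s.rows=[]
s.go('C',251);s.show()
E
```

```text
t 5.72 p [413.4 -40.1 127.2] yaw 1.03 F [ 0.5 -0.2 -0.1] M [-0.09  0.1   0.01] q6 0.26 g 0.6
[[0.02,-0.03,0.03],[0.07,-0.07,0.0],[0.07,-0.08,-0.01],[0.06,-0.07,-0.01],[0.07,-0.08,-0.01]] [0.88,0.92,0.91,0.91,0.9]
[[0.06,-0.08,-0.01],[0.06,-0.07,-0.02],[0.07,-0.08,-0.02],[0.06,-0.08,-0.02],[0,0,0]] [0.89,0.87,0.85,0.85,0]
end [413.5 -19.3 128.9] 0.331
[[0.0,0.0,-0.89],[0.0,0.0,-0.88],[0.0,0.0,-0.89],[0.0,0.0,-0.89],[0.0,0.0,-0.89]] [0.0,0.0,0.0,0.0,0.0]
[[0.0,0.0,-0.88],[0.35,0.02,0.0],[0.34,0.05,0.0],[0.34,0.08,0.0],[0.33,0.11,0.0]] [0.0,-0.98,-0.97,-0.98,-0.98]
[[0.32,0.13,0.0],[0.31,0.17,0.0],[0.29,0.18,0.0],[0.28,0.22,0.0],[0.25,0.23,0.0]] [-0.98,-0.97,-0.98,-0.98,-0.97]
[[0.24,0.26,0.0],[0.21,0.27,0.0],[0.19,0.3,0.0],[0.16,0.3,0.0],[0.14,0.32,0.0]] [-0.98,-0.98,-0.98,-0.97,-0.98]
[[0.11,0.33,0.0],[0.08,0.34,0.0],[0.05,0.35,0.0],[0.02,0.34,0.0],[-0.01,0.35,0.0]] [-0.98,-0.97,-0.98,-0.98,-0.98]
[[-0.04,0.35,0.0],[-0.06,0.34,0.0],[-0.1,0.33,0.0],[-0.12,0.33,0.0],[0.0,0.0,0.75]] [-0.97,-0.98,-0.98,-0.98,0.0]
[[0.0,0.0,0.75],[0.0,0.0,0.75],[0,0,0],[0,0,0],[0,0,0]] [0.0,0.0,0,0,0]
end [606.2  34.5 205.7] 2.293
```

View pics/a1.png

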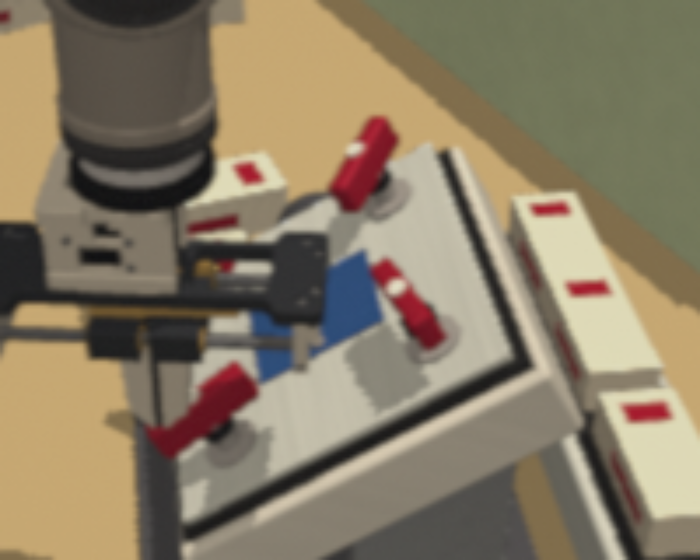

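The picture shows the closed fingers at about (165,390), next to the lower end of bar A at (165,440). The other bars haven't moved. I'll check this by projecting the TCP and the bar end into the image.

```bash
python3 - <<'E'
from plan import *
def proj(n,P):
    c=CAL[n];R=Ro.from_euler('xyz',c['attitude']).as_matrix().T
    return cv2.projectPoints(np.array(P,float).reshape(-1,1,3),cv2.Rodrigues(R)[0],-R@np.array(c['position']),c['mtx'],c['dist_coeffs'])[0].reshape(-1,2)
o=get_obs(); p=o['tool_pos']
f=lambda P:((proj('side',P)-[170,110])*3.5).round(0).tolist()
R=Ro.from_euler('xyz',[np.pi,0,o['tcp_rot'][2]]).as_matrix()
print('tcp',f([p]),'tip corners',f([p+R@np.array([a,b,0]) for a in(-9.5,9.5) for b in(-19,19)]))
for th in(193,180):
    t=np.radians(th);u=X*np.cos(t)+Y*np.sin(t);v=-X*np.sin(t)+Y*np.cos(t)
    print(th,'bar end corners',f([centre('A')+35*u+a*8*v+b*13*Z for a in(-1,1) for b in(-1,1)]),(centre('A')+35*u).round(1))
print(f([centre('A')+14*Z]))
s=capture('side');
ys,xs=np.nonzero(crim(s)[215:250,205:250]);q=np.c_[xs+205,ys+215]
for th in (0,): print(barang(s,'side',(229,227),centre('A')+14*Z,X,Y,Z,r=22), barang(np.load('side0.npy'),'side',(229,227),centre('A')+14*Z,X,Y,Z,r=22))
E
```

```text
tcp [[163.0, 458.0]] tip corners [[129.0, 468.0], [193.0, 471.0], [134.0, 446.0], [197.0, 448.0]]
193 bar end corners [[162.0, 447.0], [138.0, 422.0], [169.0, 463.0], [145.0, 437.0]] [412.1 -29.  131.3]
180 bar end corners [[163.0, 438.0], [139.0, 412.0], [164.0, 456.0], [140.0, 430.0]] [414.1 -21.4 130.8]
[[188.0, 394.0]]
(np.float64(18.02599511088033), np.float64(66.58580926198235), np.float64(41.87299676858005)) (np.float64(7.160154063260393), np.float64(71.18529708387331), np.float64(43.56821879047198))
```

```bash
python3 - <<'E'
from plan import *
a=capture('side')[195:255,195:255];b=np.load('side0.npy')[195:255,195:255]
cv2.imwrite('pics/a2.png',np.hstack([cv2.resize(i,(390,390),interpolation=cv2.INTER_NEAREST) for i in(a,b)])[:,:,::-1])
E
```

```text
(no output)
```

View pics/a2.png

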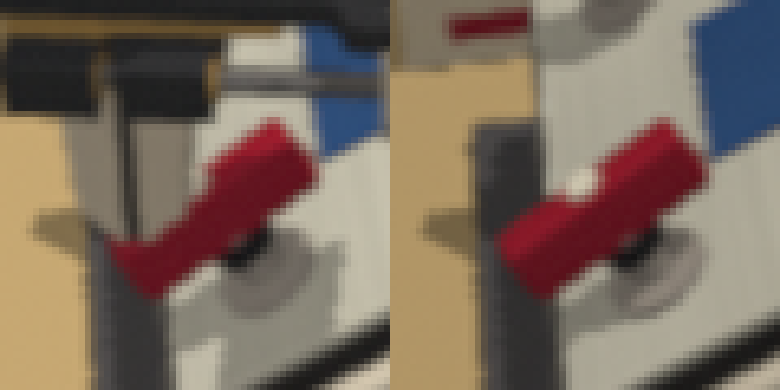

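The bar hasn't moved, and the fingertips look higher or closer than expected. I'll check the TCP projection against the start picture, where the fingers are open.

```bash
python3 - <<'E'
from plan import *
def proj(n,P):
    c=CAL[n];R=Ro.from_euler('xyz',c['attitude']).as_matrix().T
    return cv2.projectPoints(np.array(P,float).reshape(-1,1,3),cv2.Rodrigues(R)[0],-R@np.array(c['position']),c['mtx'],c['dist_coeffs'])[0].reshape(-1,2)
p=np.array([197.3,486.1,190.4]);R=Ro.from_euler('xyz',[np.pi,0,2.756]).as_matrix()
c=[p+R@np.array([a,b,0]) for b in(-65,-46,46,65) for a in(-9.5,9.5)]
print('side',proj('side',[p]).round(1),proj('side',c).round(0).tolist())
print('top',proj('top',[p]).round(1))
S=np.load('side0.npy')[70:140,0:90]
o=get_obs();q=o['tool_pos'];print(proj('side',[q,q+[0,0,20],q+[0,0,40]]).round(1).tolist(),proj('top',[q,q+[0,0,66]]).round(1).tolist())
T=capture('top')[200:290,240:330]
cv2.imwrite('pics/a3.png',np.hstack([cv2.resize(S,(400,311)),cv2.resize(T,(311,311))])[:,:,::-1])
E
```

```text
side [[ 64.3 128.3]] [[61.0, 140.0], [53.0, 141.0], [63.0, 137.0], [56.0, 137.0], [72.0, 120.0], [65.0, 120.0], [74.0, 117.0], [67.0, 117.0]]
top [[ 86.  340.6]]
[[216.8, 241.0], [216.2, 233.9], [215.7, 226.6]] [[288.6, 256.7], [290.9, 258.4]]
```

View pics/a3.png

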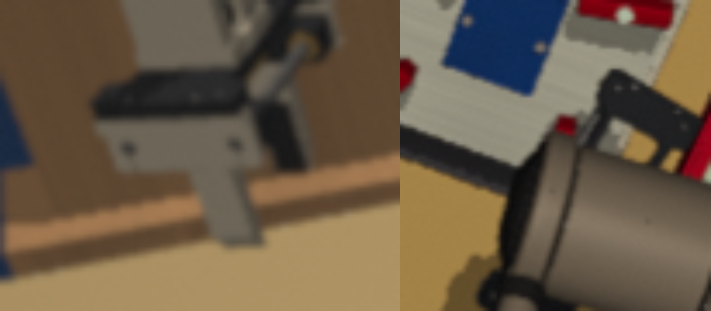

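The start-picture fingertips appear about 14 px above their projection. Before trusting either one, I'll check the cameras against known heights: the tray rim at 45 mm and the base of the tray at 0.

```bash
python3 - <<'E'
from plan import *
T=np.load('top0.npy');S=np.load('side0.npy')
# tray: extreme crimson corners
def comp(im,x,y,r):
    n,l,s,c=cv2.connectedComponentsWithStats(crim(im).astype(np.uint8)); i=l[y-r:y+r,x-r:x+r]; i=i[i>0]; i=np.bincount(i).argmax(); ys,xs=np.nonzero(l==i); return np.c_[xs,ys]
t=comp(T,330,232,12);s=comp(S,236,330,12)
bt=cv2.boxPoints(cv2.minAreaRect(t.astype(np.float32))); print('top corners',bt.round(1).tolist())
for v in((-1,-1),(1,-1),(1,1),(-1,1)): print('side ext',v,s[np.argmax(s@np.array(v))])
a=t[np.argmin(t[:,1])];b=t[np.argmin(t[:,0])];print('top topmost',a,'leftmost',b)
l=s[np.argmax(s@[-1,-1])];r=s[np.argmax(s@[1,-1])]
for pt,ps in((a,r),(b,l)): print(pt,ps,[np.round(z,1) for z in tri(pt,ps)])
# carton 2 top print & carton tops, height check by table reach
print('base? ', [ray('side',[(40,350)])[1].round(2)])
im=capture('side');o=get_obs();print(o['tool_pos'],o['joint_positions'])
E
```

```text
top corners [[315.3999938964844, 256.8999938964844], [337.70001220703125, 210.39999389648438], [400.6000061035156, 240.60000610351562], [378.29998779296875, 287.1000061035156]]
side ext (-1, -1) [235 299]
side ext (1, -1) [306 298]
side ext (1, 1) [319 383]
side ext (-1, 1) [232 383]
top topmost [338 212] leftmost [317 255]
[338 212] [306 298] [array([ 539.7, -193.7,   41.1]), np.float64(3.6)]
[317 255] [235 299] [array([ 411.9, -130.1,   41.3]), np.float64(2.4)]
base?  [array([[-0.16,  0.62, -0.76]])]
[413.71196379 -40.72158439 127.14669085] [-2.83050211e-01  2.15013128e-01  1.90065485e+00  1.41076600e-04
  1.02567223e+00  2.53906287e-01]
```

The cameras agree with the known heights: the rim came out at 41 against 45. So the hand really does sit above bar A, roughly 20 mm higher than its nominal TCP. I'll back off, go 12 mm lower, which is clear of the cover in either case, and sweep again watching the force.

```bash
python3 - <<'E'
from plan import *
s=Pl(); p,a=pose('A',216,dz=-20)
y=s.near(a); s.to([p[0],p[1],s.p[2]],y); s.to(p,y); s.show(); s.rows=[]; s.sweep('A',216,178,dz=-20); s.show()
E
```

```text
[[-0.05,0.09,0.0],[-0.05,0.09,0.0],[-0.06,0.08,0.0],[-0.07,0.08,0.0],[-0.07,0.07,0.0]] [-0.97,-0.97,-0.96,-0.97,-0.97]
[[-0.08,0.07,0.0],[-0.08,0.05,0.0],[-0.09,0.05,0.0],[0.0,0.0,0.41],[0,0,0]] [-0.97,-0.97,-0.96,0.0,0]
end [424.7 -57.9 116.9] 1.709
[[0.06,-0.05,0.02],[0.06,-0.05,0.02],[0.07,-0.06,0.01],[0.06,-0.06,0.02],[0.06,-0.06,0.01]] [0.79,0.81,0.82,0.84,0.85]
[[0.07,-0.06,0.01],[0.06,-0.06,0.01],[0.06,-0.07,0.0],[0.07,-0.07,0.0],[0.06,-0.07,0.0]] [0.85,0.87,0.87,0.88,0.88]
end [413.  -39.6 114.4] 0.971
```

arm_command --gripper '[0, 0, 0, 0, 0]' --pt "-0.05 0.09 0.0" --pt "-0.05 0.09 0.0" --pt "-0.06 0.08 0.0" --pt "-0.07 0.08 0.0" --pt "-0.07 0.07 0.0" --twist '[-0.97, -0.97, -0.96, -0.97, -0.97]'

```text
time: 6.6
tool_pos: [420.7, -51.9, 127.0]
tcp_rot: [3.142, -0.0, 1.458]
contact_force: [-0.2, 0.2, -0.4]
grip_width: 0.4
finger_force: 0.0
```

arm_command --gripper '[0, 0, 0, 0, 0]' --pt "-0.08 0.07 0.0" --pt "-0.08 0.05 0.0" --pt "-0.09 0.05 0.0" --pt "0.0 0.0 0.21" --pt "0 0 0.2" --twist '[-0.97, -0.97, -0.96, 0.0, 0]'

```text
time: 7.22
tool_pos: [424.5, -58.2, 116.3]
tcp_rot: [-3.141, -0.0, 1.706]
contact_force: [-0.3, -0.0, -0.2]
grip_width: 0.6
finger_force: 0.0
```

arm_command --gripper '[0, 0, 0, 0, 0]' --pt "0.06 -0.05 0.02" --pt "0.06 -0.05 0.02" --pt "0.07 -0.06 0.01" --pt "0.06 -0.06 0.02" --pt "0.06 -0.06 0.01" --twist '[0.79, 0.81, 0.82, 0.84, 0.85]'

```text
time: 7.85
tool_pos: [417.4, -50.2, 114.4]
tcp_rot: [-3.141, -0.0, 1.345]
contact_force: [0.8, -0.6, -0.2]
grip_width: 0.2
finger_force: 0.0
```

arm_command --gripper '[0, 0, 0, 0, 0]' --pt "0.07 -0.06 0.01" --pt "0.06 -0.06 0.01" --pt "0.06 -0.07 0.0" --pt "0.07 -0.07 0.0" --pt "0.06 -0.07 0.0" --twist '[0.85, 0.87, 0.87, 0.88, 0.88]'

```text
time: 8.48
tool_pos: [412.8, -39.8, 114.0]
tcp_rot: [-3.141, 0.0, 0.965]
contact_force: [0.1, -0.9, 2.2]
grip_width: 0.5
finger_force: 0.8
```

```bash
python3 - <<'E'
from plan import *
st(); im=capture('side'); np.save('a4.npy',im); cv2.imwrite('pics/a4.png',cv2.resize(im[185:265,185:285],None,fx=7,fy=7,interpolation=cv2.INTER_CUBIC)[:,:,::-1])
E
```

```text
t 8.47 p [412.8 -39.8 114. ] yaw 0.965 F [ 0.1 -0.9  2.2] M [-0.13  0.17 -0.  ] q6 0.32 g 0.5
```

View pics/a4.png

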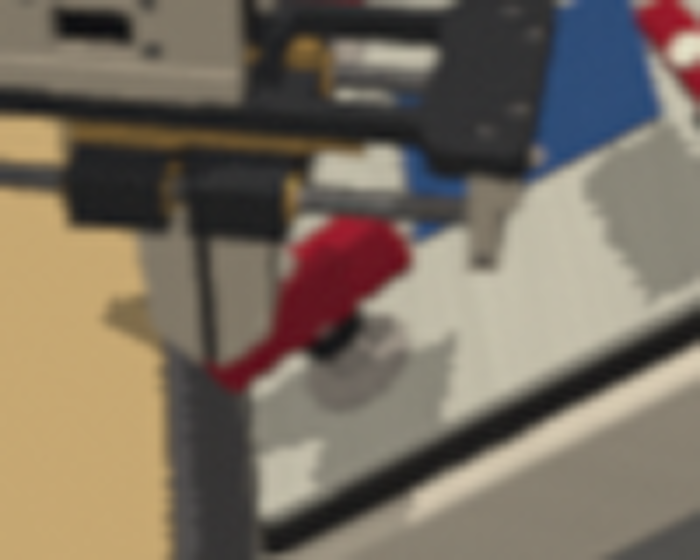

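The tip is now at (215.7,237) px, touching the near side of bar A at its top edge. The projection put it at about row 245, so the real tip is about 24 mm above nominal here. I'll measure this tip offset numerically along the projected tool axis.

```bash
cat >> plan.py <<'E'
def proj(n,P):
    c=CAL[n];R=Ro.from_euler('xyz',c['attitude']).as_matrix().T
    return cv2.projectPoints(np.array(P,float).reshape(-1,1,3),cv2.Rodrigues(R)[0],-R@np.array(c['position']),c['mtx'],c['dist_coeffs'])[0].reshape(-1,2)
def prof(im,p,zs=range(-10,90,5),bg=np.load('side0.npy')):
    d=np.abs(im.astype(int)-bg).sum(2).astype(np.float32)
    for z in zs:
        u=proj('side',[np.array(p)+[0,0,z]])[0]; row=[int(cv2.getRectSubPix(d,(1,1),(float(u[0]+k),float(u[1])))[0,0]) for k in(-8,-6,-4,-2,0,2,4,6,8)]
        print(z,u.round(1),row)
E
python3 - <<'E'
from plan import *
prof(np.load('a4.npy'),get_obs()['tool_pos'])
E
```

```text
-10 [216.9 248.8] [31, 28, 17, 17, 20, 18, 18, 53, 30]
-5 [216.8 247.1] [31, 23, 17, 15, 21, 19, 27, 42, 92]
0 [216.6 245.4] [31, 25, 20, 18, 17, 18, 33, 31, 35]
5 [216.5 243.7] [33, 24, 21, 16, 17, 21, 31, 42, 42]
10 [216.4 242. ] [37, 22, 19, 14, 21, 22, 30, 41, 42]
15 [216.2 240.2] [34, 24, 19, 17, 16, 14, 33, 52, 47]
20 [216.1 238.5] [32, 24, 16, 19, 19, 9, 15, 29, 43]
25 [215.9 236.7] [33, 23, 54, 36, 85, 53, 16, 7, 25]
30 [215.8 234.9] [34, 50, 142, 99, 134, 190, 101, 17, 9]
35 [215.7 233.2] [52, 125, 161, 122, 129, 202, 194, 127, 25]
40 [215.5 231.4] [92, 171, 162, 126, 137, 169, 193, 202, 82]
45 [215.4 229.5] [114, 204, 193, 97, 137, 164, 163, 193, 112]
50 [215.3 227.7] [114, 205, 207, 82, 98, 163, 165, 163, 121]
55 [215.1 225.9] [48, 201, 205, 79, 110, 184, 148, 140, 91]
60 [215. 224.] [36, 195, 202, 62, 133, 199, 41, 55, 228]
65 [214.8 222.2] [39, 147, 187, 65, 127, 201, 86, 130, 252]
70 [214.7 220.3] [45, 138, 178, 59, 111, 185, 82, 143, 193]
75 [214.5 218.4] [61, 94, 139, 41, 35, 54, 167, 320, 336]
80 [214.4 216.5] [234, 62, 73, 36, 51, 76, 248, 382, 379]
85 [214.2 214.6] [300, 94, 42, 97, 111, 106, 271, 383, 380]
```

```bash
python3 - <<'E'
from plan import *
s=Pl(); p,a=pose('A',216,dz=-40)
y=s.near(a); s.to([p[0],p[1],s.p[2]],y); s.to(p,y); s.show(); s.rows=[]; s.sweep('A',216,178,dz=-40); s.show()
E
```

```text
[[-0.04,0.09,0.0],[-0.04,0.09,0.0],[-0.05,0.08,0.0],[-0.06,0.08,0.0],[-0.06,0.07,0.0]] [-0.95,-0.95,-0.95,-0.96,-0.95]
[[-0.07,0.07,0.0],[-0.07,0.06,0.0],[-0.08,0.06,0.0],[-0.09,0.05,0.0],[0.0,0.0,0.68]] [-0.95,-0.95,-0.95,-0.95,0.0]
end [424.8 -58.   97. ] 1.709
[[0.06,-0.05,0.02],[0.07,-0.06,0.02],[0.06,-0.06,0.02],[0.06,-0.05,0.01],[0.07,-0.06,0.01]] [0.79,0.81,0.82,0.84,0.85]
[[0.06,-0.07,0.01],[0.06,-0.06,0.01],[0.07,-0.07,0.0],[0.06,-0.06,0.01],[0.07,-0.07,0.0]] [0.86,0.86,0.87,0.88,0.88]
end [413.2 -39.6  94.3] 0.971
```

arm_command --gripper '[0, 0, 0, 0, 0]' --pt "-0.04 0.09 0.0" --pt "-0.04 0.09 0.0" --pt "-0.05 0.08 0.0" --pt "-0.06 0.08 0.0" --pt "-0.06 0.07 0.0" --twist '[-0.95, -0.95, -0.95, -0.96, -0.95]'

```text
time: 9.15
tool_pos: [419.6, -50.1, 113.9]
tcp_rot: [-3.141, -0.0, 1.387]
contact_force: [0.8, -0.0, 0.7]
grip_width: 0.7
finger_force: 0.0
```

arm_command --gripper '[0, 0, 0, 0, 0]' --pt "-0.07 0.07 0.0" --pt "-0.07 0.06 0.0" --pt "-0.08 0.06 0.0" --pt "-0.09 0.05 0.0" --pt "0.0 0.0 0.3" --twist '[-0.95, -0.95, -0.95, -0.95, 0.0]'

```text
time: 9.78
tool_pos: [425.5, -58.4, 106.5]
tcp_rot: [3.141, 0.0, 1.715]
contact_force: [-0.1, 0.5, 0.6]
grip_width: 0.3
finger_force: 0.0
```

arm_command --gripper '[0, 0, 0, 0, 0]' --pt "0.0 0.0 0.18" --pt "0.0 0.0 0.1" --pt "0.0 0.0 0.1" --pt "0.06 -0.05 0.02" --pt "0.07 -0.06 0.02" --twist '[0, 0, 0, 0.79, 0.81]'

```text
time: 10.4
tool_pos: [422.2, -55.3, 96.2]
tcp_rot: [3.141, -0.0, 1.573]
contact_force: [0.5, -0.1, 0.1]
grip_width: 0.4
finger_force: 0.0
```

arm_command --gripper '[0, 0, 0, 0, 0]' --pt "0.06 -0.06 0.02" --pt "0.06 -0.05 0.01" --pt "0.07 -0.06 0.01" --pt "0.06 -0.07 0.01" --pt "0.06 -0.06 0.01" --twist '[0.82, 0.84, 0.85, 0.86, 0.86]'

```text
time: 11.02
tool_pos: [416.1, -47.1, 94.9]
tcp_rot: [3.141, 0.001, 1.205]
contact_force: [-0.6, -4.1, 0.8]
grip_width: 0.7
finger_force: 2.3
```

arm_command --gripper '[0, 0, 0, 0, 0]' --pt "0.07 -0.07 0.0" --pt "0.06 -0.06 0.01" --pt "0.07 -0.07 0.0" --pt "0.0 0.0 0.0" --pt "0.0 0.0 0.0" --twist '[0.87, 0.88, 0.88, 0, 0]'

```text
time: 11.65
tool_pos: [413.3, -40.5, 94.3]
tcp_rot: [3.141, 0.001, 0.978]
contact_force: [-1.1, -4.7, -2.9]
grip_width: 0.4
finger_force: 2.3
```

```bash
python3 - <<'E'
from plan import *
st(); im=capture('side'); np.save('a5.npy',im)
for f in('side0','a4','a5'):
    m=crim(np.load(f+'.npy'))[205:250,205:252]; ys,xs=np.nonzero(m); print(f,m.sum(),'right end', xs.max()+205,ys[xs>=xs.max()-2].mean()+205,'top',xs[ys<=ys.min()+1].mean()+205,ys.min()+205)
prof(im,get_obs()['tool_pos'],range(0,60,6))
s=Pl(); s.sweep('A',178,145,dz=-40); s.show()
E
```

```text
t 11.65 p [413.3 -40.5  94.3] yaw 0.978 F [-1.1 -4.7 -2.9] M [-1.    0.25  0.  ] q6 0.31 g 0.4
side0 358 right end 242 220.58823529411765 top 236.14285714285714 214
a4 242 right end 242 220.75 top 236.0 216
a5 128 right end 242 223.33333333333334 top 237.14285714285714 216
0 [217.5 252.2] [30, 24, 20, 16, 17, 17, 32, 57, 59]
6 [217.4 250.2] [29, 24, 17, 17, 15, 14, 18, 53, 58]
12 [217.2 248.2] [28, 28, 21, 16, 19, 17, 40, 53, 38]
18 [217.1 246.2] [28, 35, 20, 16, 17, 19, 3, 14, 76]
24 [216.9 244.1] [28, 22, 37, 25, 59, 30, 29, 45, 41]
30 [216.8 242. ] [31, 73, 165, 66, 124, 151, 61, 69, 46]
36 [216.6 239.9] [65, 139, 193, 72, 113, 196, 57, 26, 88]
42 [216.4 237.8] [114, 162, 202, 96, 127, 212, 186, 71, 67]
48 [216.3 235.7] [85, 157, 198, 103, 122, 206, 208, 211, 149]
54 [216.1 233.6] [114, 154, 175, 123, 124, 206, 210, 216, 162]
[[0.09,-0.1,0.0],[0.07,-0.08,-0.01],[0.07,-0.08,-0.01],[0.07,-0.07,-0.01],[0.06,-0.08,-0.01]] [1.0,0.97,0.94,0.93,0.91]
[[0.07,-0.08,-0.02],[0.07,-0.08,-0.02],[0.06,-0.08,-0.02],[0,0,0],[0,0,0]] [0.9,0.89,0.86,0,0]
end [413.5 -19.4  96.8] 0.332
```

The bar is now turning, with a reaction of about 5 N, which matches 0.2 N·m at 35 mm. I'll finish A's first visit at about 48°.

arm_command --gripper '[0, 0, 0, 0, 0]' --pt "0.09 -0.1 0.0" --pt "0.07 -0.08 -0.01" --pt "0.07 -0.08 -0.01" --pt "0.07 -0.07 -0.01" --pt "0.06 -0.08 -0.01" --twist '[1.0, 0.97, 0.94, 0.93, 0.91]'

```text
time: 12.32
tool_pos: [411.2, -26.7, 95.1]
tcp_rot: [-3.141, 0.002, 0.561]
contact_force: [-2.4, -4.8, -2.7]
grip_width: 0.1
finger_force: 2.3
```

arm_command --gripper '[0, 0, 0, 0, 0]' --pt "0.07 -0.08 -0.02" --pt "0.07 -0.08 -0.02" --pt "0.06 -0.08 -0.02" --pt "0 0 0" --pt "0 0 0" --twist '[0.9, 0.89, 0.86, 0, 0]'

```text
time: 12.95
tool_pos: [412.9, -18.7, 96.7]
tcp_rot: [-3.141, 0.002, 0.333]
contact_force: [-4.5, -2.1, -2.8]
grip_width: 0.5
finger_force: 2.4
```

```bash
python3 - <<'E'
from plan import *
st(); s=Pl(); p,a=pose('A',163,dz=-40); s.to([p[0],p[1],s.p[2]],s.near(a)); s.go('C',253,zs=225,dz=-40); s.show(); s.rows=[]; s.sweep('C',253,182,dz=-40); s.show()
E
```

```text
t 12.95 p [412.9 -18.7  96.7] yaw 0.333 F [-4.5 -2.1 -2.8] M [-0.5   0.87 -0.01] q6 1.01 g 0.5
[[-0.05,0.11,0.0],[-0.06,0.1,0.0],[-0.06,0.1,0.0],[-0.07,0.09,0.0],[0.0,0.0,-0.86]] [-0.97,-0.97,-0.97,-0.98,0.0]
[[0.0,0.0,-0.85],[0.0,0.0,-0.86],[0.0,0.0,-0.85],[0.0,0.0,-0.86],[0.0,0.0,-0.85]] [0.0,0.0,0.0,0.0,0.0]
[[0.41,0.15,0.0],[0.39,0.18,0.0],[0.37,0.22,0.0],[0.36,0.25,0.0],[0.33,0.28,0.0]] [-1.0,-0.99,-1.0,-0.99,-1.0]
[[0.3,0.31,0.0],[0.28,0.33,0.0],[0.25,0.35,0.0],[0.22,0.38,0.0],[0.18,0.39,0.0]] [-0.99,-1.0,-1.0,-0.99,-1.0]
[[0.15,0.41,0.0],[0.11,0.42,0.0],[0.07,0.42,0.0],[0.04,0.43,0.0],[0.0,0.44,0.0]] [-0.99,-1.0,-0.99,-1.0,-1.0]
[[-0.03,0.43,0.0],[-0.08,0.43,0.0],[-0.11,0.41,0.0],[-0.15,0.41,0.0],[0.0,0.0,0.68]] [-0.99,-1.0,-0.99,-1.0,0.0]
[[0.0,0.0,0.67],[0.0,0.0,0.68],[0,0,0],[0,0,0],[0,0,0]] [0.0,0.0,0,0,0]
end [607.2  34.2 174.2] 2.324
[[0.07,-0.05,0.04],[0.06,-0.05,0.03],[0.07,-0.06,0.04],[0.06,-0.05,0.04],[0.07,-0.05,0.03]] [0.74,0.76,0.76,0.78,0.79]
[[0.06,-0.06,0.03],[0.07,-0.05,0.03],[0.07,-0.06,0.03],[0.07,-0.05,0.02],[0.06,-0.06,0.02]] [0.81,0.82,0.84,0.86,0.87]
[[0.07,-0.06,0.02],[0.07,-0.07,0.02],[0.07,-0.06,0.02],[0.07,-0.07,0.01],[0.07,-0.07,0.01]] [0.9,0.91,0.92,0.94,0.95]
[[0.07,-0.07,0.0],[0.07,-0.07,0.0],[0,0,0],[0,0,0],[0,0,0]] [0.96,0.96,0,0,0]
end [579.1  57.2 164.4] 1.052
```

arm_command --gripper '[0, 0, 0, 0, 0]' --pt "-0.05 0.11 0.0" --pt "-0.06 0.1 0.0" --pt "-0.06 0.1 0.0" --pt "-0.07 0.09 0.0" --pt "0.0 0.0 -0.86" --twist '[-0.97, -0.97, -0.97, -0.98, 0.0]'

```text
time: 13.58
tool_pos: [412.9, -30.1, 118.2]
tcp_rot: [-3.14, -0.001, 0.672]
contact_force: [-0.0, 0.3, 1.4]
grip_width: 0.4
finger_force: 0.0
```

arm_command --gripper '[0, 0, 0, 0, 0]' --pt "0.0 0.0 -0.85" --pt "0.0 0.0 -0.86" --pt "0.0 0.0 -0.85" --pt "0.0 0.0 -0.86" --pt "0.0 0.0 -0.85" --twist '[0, 0, 0, 0, 0]'

```text
time: 14.2
tool_pos: [413.7, -30.1, 226.6]
tcp_rot: [3.14, -0.003, 0.672]
contact_force: [-0.9, -0.7, -0.6]
grip_width: 0.6
finger_force: 0.0
```

arm_command --gripper '[0, 0, 0, 0, 0]' --pt "0.41 0.15 0.0" --pt "0.39 0.18 0.0" --pt "0.37 0.22 0.0" --pt "0.36 0.25 0.0" --pt "0.33 0.28 0.0" --twist '[-1.0, -0.99, -1.0, -0.99, -1.0]'

```text
time: 14.82
tool_pos: [465.6, -12.9, 225.8]
tcp_rot: [3.14, -0.002, 1.11]
contact_force: [-0.1, -0.4, 0.1]
grip_width: 0.1
finger_force: 0.0
```

arm_command --gripper '[0, 0, 0, 0, 0]' --pt "0.3 0.31 0.0" --pt "0.28 0.33 0.0" --pt "0.25 0.35 0.0" --pt "0.22 0.38 0.0" --pt "0.18 0.39 0.0" --twist '[-0.99, -1.0, -1.0, -0.99, -1.0]'

```text
time: 15.45
tool_pos: [516.8, 4.1, 225.7]
tcp_rot: [3.139, -0.001, 1.544]
contact_force: [0.4, -0.5, -0.3]
grip_width: 0.6
finger_force: 0.0
```

arm_command --gripper '[0, 0, 0, 0, 0]' --pt "0.15 0.41 0.0" --pt "0.11 0.42 0.0" --pt "0.07 0.42 0.0" --pt "0.04 0.43 0.0" --pt "0.0 0.44 0.0" --twist '[-0.99, -1.0, -0.99, -1.0, -1.0]'

```text
time: 16.08
tool_pos: [568.3, 21.0, 225.7]
tcp_rot: [3.139, -0.0, 1.979]
contact_force: [-0.4, -0.1, 0.0]
grip_width: 0.6
finger_force: 0.0
```

arm_command --gripper '[0, 0, 0, 0, 0]' --pt "-0.03 0.43 0.0" --pt "-0.08 0.43 0.0" --pt "-0.11 0.41 0.0" --pt "-0.15 0.41 0.0" --pt "0.0 0.0 0.68" --twist '[-0.99, -1.0, -0.99, -1.0, 0.0]'

```text
time: 16.7
tool_pos: [610.4, 34.6, 209.5]
tcp_rot: [3.137, 0.003, 2.325]
contact_force: [0.2, -0.4, 0.3]
grip_width: 0.7
finger_force: 0.0
```

```bash
python3 - <<'E'
from plan import *
st(); im=capture('side'); np.save('c1.npy',im); angs('t1'); print(barang(im,'side',DS['A'],centre('A')+14*Z,X,Y,Z,r=22))
prof(im,get_obs()['tool_pos'],range(0,60,6))
cv2.imwrite('pics/c1.png',np.hstack([cv2.resize(im[100:260,190:350],(400,400),interpolation=cv2.INTER_CUBIC),cv2.resize(np.load('t1.npy')[150:280,210:340],(400,400),interpolation=cv2.INTER_CUBIC)])[:,:,::-1])
E
```

```text
t 16.7 p [610.4  34.6 209.5] yaw 2.325 F [ 0.2 -0.4  0.3] M [-0.06  0.02 -0.01] q6 -0.82 g 0.7Traceback (most recent call last):
  File "<stdin>", line 2, in <module>
  File "plan.py", line 41, in angs
    for k in 'ABCD': print(k,np.round(barang(T,'top',DT[k],centre(k)+14*Z,X,Y,Z),1))
                                      ~~~~~~^^^^^^^^^^^^^^^^^^^^^^^^^^^^^^^^^^^^
  File "h.py", line 38, in barang
    q=onplane(n,np.c_[xs[m],ys[m]],c,Z)-c; uv=np.c_[q@X,q@Y]
      ~~~~~~~^^^^^^^^^^^^^^^^^^^^^^^^^^
  File "h.py", line 23, in onplane
    o,d=ray(n,p); return o+d*(((c-o)@nrm)/(d@nrm))[:,None]
        ~~~^^^^^
  File "h.py", line 14, in ray
    c=CAL[n]; q=cv2.undistortPoints(np.array(p,float).reshape(-1,1,2),c['mtx'],c['dist_coeffs']).reshape(-1,2)
                ~~~~~~~~~~~~~~~~~~~^^^^^^^^^^^^^^^^^^^^^^^^^^^^^^^^^^^^^^^^^^^^^^^^^^^^^^^^^^^^^
cv2.error: OpenCV(4.12.0) /io/opencv/modules/calib3d/src/undistort.dispatch.cpp:347: error: (-215:Assertion failed) CV_IS_MAT(_src) && CV_IS_MAT(_dst) && (_src->rows == 1 || _src->cols == 1) && (_dst->rows == 1 || _dst->cols == 1) && _src->cols + _src->rows - 1 == _dst->rows + _dst->cols - 1 && (CV_MAT_TYPE(_src->type) == CV_32FC2 || CV_MAT_TYPE(_src->type) == CV_64FC2) && (CV_MAT_TYPE(_dst->type) == CV_32FC2 || CV_MAT_TYPE(_dst->type) == CV_64FC2) in function 'cvUndistortPointsInternal'
```

```bash
python3 - <<'E'
from plan import *
im=np.load('c1.npy')
T=np.array(capture('top')); np.save('t1.npy',T)
print('A side',barang(im,'side',DS['A'],centre('A')+14*Z,X,Y,Z,r=22))
prof(im,get_obs()['tool_pos'],range(-12,60,6))
cv2.imwrite('pics/c1.png',np.hstack([cv2.resize(im[100:260,190:350],(400,400),interpolation=cv2.INTER_CUBIC),cv2.resize(T[150:280,210:340],(400,400),interpolation=cv2.INTER_CUBIC)])[:,:,::-1])
E
```

```text
A side (np.float64(136.43095707848872), np.float64(90.44692225513515), np.float64(28.58334882086007))
-12 [280.8 171.4] [15, 7, 19, 21, 44, 111, 89, 16, 21]
-6 [280.9 169.2] [10, 12, 10, 61, 72, 49, 13, 22, 20]
0 [281. 167.] [21, 7, 14, 7, 12, 89, 23, 22, 19]
6 [281.1 164.8] [30, 15, 6, 6, 13, 63, 68, 16, 20]
12 [281.2 162.6] [29, 28, 11, 7, 61, 65, 80, 32, 17]
18 [281.3 160.3] [38, 29, 9, 5, 76, 116, 115, 103, 16]
24 [281.4 158.1] [37, 31, 6, 35, 109, 124, 125, 125, 57]
30 [281.5 155.8] [50, 12, 8, 17, 68, 112, 125, 125, 111]
36 [281.6 153.5] [64, 10, 22, 35, 27, 90, 141, 118, 126]
42 [281.7 151.2] [20, 45, 120, 130, 109, 83, 148, 49, 27]
48 [281.8 148.9] [6, 98, 146, 147, 140, 70, 133, 98, 13]
54 [281.9 146.5] [62, 141, 152, 148, 68, 117, 111, 107, 40]
```

View pics/c1.png

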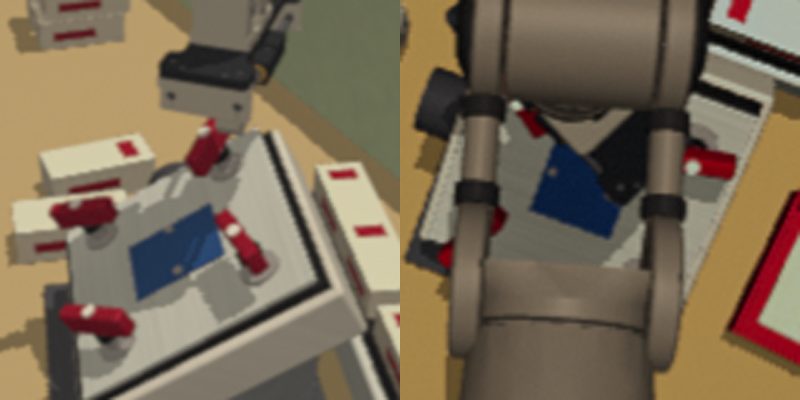

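A has turned clockwise by about 48° as planned. The fingertips show at about px (284,150), beside bar C, with the same offset of about +45 mm in z. For C I'll go down with dz = −48.

```bash
python3 - <<'E'
from plan import *
s=Pl(); p,a=pose('C',253,dz=-48); s.to(p,s.near(a)); s.rows.append(([0,0,0],0)); s.sweep('C',253,182,dz=-48); s.show()
E
```

```text
[[0.01,-0.01,0.83],[0.02,-0.02,0.83],[0,0,0],[0.06,-0.05,0.04],[0.07,-0.06,0.04]] [0.0,-0.01,0,0.75,0.75]
[[0.06,-0.05,0.04],[0.07,-0.05,0.03],[0.06,-0.05,0.03],[0.07,-0.06,0.03],[0.06,-0.05,0.03]] [0.76,0.78,0.79,0.81,0.82]
[[0.07,-0.06,0.03],[0.07,-0.06,0.03],[0.07,-0.05,0.02],[0.07,-0.07,0.02],[0.07,-0.06,0.01]] [0.84,0.86,0.88,0.89,0.91]
[[0.07,-0.06,0.02],[0.07,-0.07,0.01],[0.07,-0.07,0.01],[0.07,-0.07,0.01],[0.07,-0.07,0.0]] [0.93,0.94,0.94,0.96,0.97]
end [579.2  57.3 156.3] 1.051
```

arm_command --gripper '[0, 0, 0, 0, 0]' --pt "0.01 -0.01 0.8" --pt "0.02 -0.02 0.8" --pt "0 0 0" --pt "0.06 -0.05 0.04" --pt "0.07 -0.06 0.04" --twist '[0, 0, 0, 0.75, 0.75]'

```text
time: 17.48
tool_pos: [603.9, 34.5, 168.0]
tcp_rot: [3.139, 0.001, 2.189]
contact_force: [0.1, 0.2, 0.8]
grip_width: 0.5
finger_force: 0.0
```

arm_command --gripper '[0, 0, 0, 0, 0]' --pt "0.06 -0.05 0.04" --pt "0.07 -0.05 0.03" --pt "0.06 -0.05 0.03" --pt "0.07 -0.06 0.03" --pt "0.06 -0.05 0.03" --twist '[0.76, 0.78, 0.79, 0.81, 0.82]'

```text
time: 18.1
tool_pos: [596.2, 37.2, 164.9]
tcp_rot: [3.135, 0.004, 1.843]
contact_force: [4.4, -4.4, -0.5]
grip_width: 0.4
finger_force: 2.7
```

```bash
python3 -c "
from plan import *
st()"
```

```text
t 18.1 p [596.2  37.2 164.9] yaw 1.843 F [ 4.4 -4.4 -0.5] M [-0.87 -0.78 -0.  ] q6 -0.34 g 0.4
```

C has made contact at the expected angle, so I'll finish its sweep.

arm_command --gripper '[0, 0, 0, 0, 0]' --pt "0.07 -0.06 0.03" --pt "0.07 -0.06 0.03" --pt "0.07 -0.05 0.02" --pt "0.07 -0.07 0.02" --pt "0.07 -0.06 0.01" --twist '[0.84, 0.86, 0.88, 0.89, 0.91]'

```text
time: 18.73
tool_pos: [586.9, 44.4, 161.3]
tcp_rot: [3.137, 0.002, 1.46]
contact_force: [2.9, -7.4, -3.1]
grip_width: 0.2
finger_force: 2.9
```

arm_command --gripper '[0, 0, 0, 0, 0]' --pt "0.07 -0.06 0.02" --pt "0.07 -0.07 0.01" --pt "0.07 -0.07 0.01" --pt "0.07 -0.07 0.01" --pt "0.07 -0.07 0.0" --twist '[0.93, 0.94, 0.94, 0.96, 0.97]'

```text
time: 19.35
tool_pos: [579.5, 55.2, 159.2]
tcp_rot: [3.14, 0.002, 1.047]
contact_force: [-0.9, -5.5, -3.9]
grip_width: 0.6
finger_force: 2.9
```

```bash
python3 - <<'E'
from plan import *
st(); s=Pl(); p,a=pose('C',196,dz=-48); s.to([p[0],p[1],s.p[2]],s.near(a)); s.go('B',176,zs=205,dz=-42); s.show(); s.rows=[]; s.sweep('B',176,105,dz=-42); s.show()
E
```

```text
t 19.35 p [579.5  55.2 159.2] yaw 1.047 F [-0.9 -5.5 -3.9] M [-1.19  0.24 -0.01] q6 0.49 g 0.6
[[-0.03,0.05,0.0],[-0.03,0.06,0.0],[-0.04,0.05,0.0],[-0.04,0.04,0.0],[0.0,0.0,-0.92]] [-0.82,-0.81,-0.82,-0.81,0.0]
[[0.0,0.0,-0.91],[0.15,-0.85,0.0],[0.1,-0.86,0.0],[0.04,-0.86,0.0],[-0.02,-0.87,0.0]] [0.0,0.76,0.77,0.76,0.77]
[[-0.08,-0.86,0.0],[-0.13,-0.85,0.0],[0.0,0.0,0.9],[0.0,0.0,0.9],[0.0,0.0,0.9]] [0.76,0.77,0.0,0.0,0.0]
[[0.0,0.0,0.9],[0.0,0.0,0.9],[0,0,0],[0,0,0],[0,0,0]] [0.0,0.0,0,0,0]
end [464.3 102.5  92.5] 0.931
[[0.07,-0.08,0.0],[0.07,-0.08,-0.01],[0.06,-0.07,-0.01],[0.07,-0.08,-0.01],[0.07,-0.08,-0.02]] [0.96,0.95,0.95,0.93,0.92]
[[0.06,-0.08,-0.01],[0.07,-0.08,-0.03],[0.06,-0.08,-0.02],[0.07,-0.08,-0.03],[0.06,-0.08,-0.02]] [0.9,0.88,0.87,0.85,0.83]
[[0.06,-0.07,-0.03],[0.07,-0.08,-0.04],[0.06,-0.07,-0.03],[0.06,-0.07,-0.04],[0.06,-0.07,-0.03]] [0.82,0.8,0.78,0.77,0.76]
[[0.06,-0.07,-0.04],[0.06,-0.06,-0.04],[0,0,0],[0,0,0],[0,0,0]] [0.75,0.74,0,0,0]
end [478.9 138.9 102.7] -0.331
```

arm_command --gripper '[0, 0, 0, 0, 0]' --pt "-0.03 0.05 0.0" --pt "-0.03 0.06 0.0" --pt "-0.04 0.05 0.0" --pt "-0.04 0.04 0.0" --pt "0.0 0.0 -0.92" --twist '[-0.82, -0.81, -0.82, -0.81, 0.0]'

```text
time: 19.98
tool_pos: [582.2, 51.7, 181.7]
tcp_rot: [-3.14, -0.0, 1.335]
contact_force: [0.3, -0.3, 0.4]
grip_width: 0.6
finger_force: 0.0
```

arm_command --gripper '[0, 0, 0, 0, 0]' --pt "0.0 0.0 -0.91" --pt "0.15 -0.85 0.0" --pt "0.1 -0.86 0.0" --pt "0.04 -0.86 0.0" --pt "-0.02 -0.87 0.0" --twist '[0.0, 0.76, 0.77, 0.76, 0.77]'

```text
time: 20.6
tool_pos: [503.5, 86.9, 205.9]
tcp_rot: [3.139, -0.002, 1.065]
contact_force: [0.9, 0.1, 0.6]
grip_width: 0.6
finger_force: 0.0
```

arm_command --gripper '[0, 0, 0, 0, 0]' --pt "-0.08 -0.86 0.0" --pt "-0.13 -0.85 0.0" --pt "0.0 0.0 0.9" --pt "0.0 0.0 0.9" --pt "0.0 0.0 0.9" --twist '[0.76, 0.77, 0.0, 0.0, 0.0]'

```text
time: 21.22
tool_pos: [465.0, 104.2, 137.7]
tcp_rot: [3.139, -0.003, 0.934]
contact_force: [0.9, 0.5, 0.3]
grip_width: 0.2
finger_force: 0.0
```

arm_command --gripper '[0, 0, 0, 0, 0]' --pt "0.0 0.0 0.9" --pt "0.0 0.0 0.9" --pt "0 0 0" --pt "0.07 -0.08 0" --pt "0.07 -0.08 -0.01" --twist '[0.0, 0.0, 0, 0.96, 0.95]'

```text
time: 21.85
tool_pos: [464.3, 109.3, 93.8]
tcp_rot: [3.14, -0.003, 0.764]
contact_force: [-0.4, -0.3, -0.3]
grip_width: 0.9
finger_force: 0.0
```

arm_command --gripper '[0, 0, 0, 0, 0]' --pt "0.06 -0.07 -0.01" --pt "0.07 -0.08 -0.01" --pt "0.07 -0.08 -0.02" --pt "0.06 -0.08 -0.01" --pt "0.07 -0.08 -0.03" --twist '[0.95, 0.93, 0.92, 0.9, 0.88]'

```text
time: 22.48
tool_pos: [464.4, 121.1, 95.4]
tcp_rot: [3.14, -0.0, 0.365]
contact_force: [-1.2, -4.3, -1.3]
grip_width: 0.5
finger_force: 2.0
```

```bash
python3 - <<'E'
from plan import *
st(); s=Pl(); s.sweep('B',146.5,105,dz=-42); s.show()
im=capture('side');print('C side',barang(im,'side',DS['C'],centre('C')+14*Z,X,Y,Z,r=20),'before',barang(np.load('side0.npy'),'side',DS['C'],centre('C')+14*Z,X,Y,Z,r=20))
E
```

```text
t 22.48 p [464.4 121.1  95.4] yaw 0.365 F [-1.2 -4.3 -1.3] M [-0.77  0.57  0.01] q6 1.3 g 0.5
[[0.07,-0.06,0.01],[0.06,-0.07,-0.03],[0.07,-0.08,-0.03],[0.06,-0.07,-0.03],[0.06,-0.08,-0.03]] [0.93,0.85,0.82,0.81,0.79]
[[0.06,-0.07,-0.03],[0.06,-0.07,-0.04],[0.06,-0.07,-0.04],[0.07,-0.06,-0.03],[0.06,-0.07,-0.04]] [0.78,0.77,0.75,0.75,0.73]
end [479.1 138.9 102.6] -0.331
C side (np.float64(2.031767541106376), np.float64(67.85895441122628), np.float64(49.34138929084713)) before (np.float64(62.646848554200915), np.float64(88.4923456454574), np.float64(42.27999212580541))
```

arm_command --gripper '[0, 0, 0, 0, 0]' --pt "0.07 -0.06 0.01" --pt "0.06 -0.07 -0.03" --pt "0.07 -0.08 -0.03" --pt "0.06 -0.07 -0.03" --pt "0.06 -0.08 -0.03" --twist '[0.93, 0.85, 0.82, 0.81, 0.79]'

```text
time: 23.15
tool_pos: [469.6, 132.0, 97.7]
tcp_rot: [3.141, 0.001, 0.0]
contact_force: [-4.1, -2.9, -0.4]
grip_width: 0.4
finger_force: 1.9
```

arm_command --gripper '[0, 0, 0, 0, 0]' --pt "0.06 -0.07 -0.03" --pt "0.06 -0.07 -0.04" --pt "0.06 -0.07 -0.04" --pt "0.07 -0.06 -0.03" --pt "0.06 -0.07 -0.04" --twist '[0.78, 0.77, 0.75, 0.75, 0.73]'

```text
time: 23.78
tool_pos: [478.0, 139.7, 102.0]
tcp_rot: [3.141, 0.002, -0.33]
contact_force: [-4.2, -0.8, -1.7]
grip_width: 0.3
finger_force: 2.0
```

```bash
python3 - <<'E'
from plan import *
st(); s=Pl(); p,a=pose('B',118,dz=-42); s.to([p[0],p[1],s.p[2]],s.near(a,hi=2)); s.go('D',305,zs=225,dz=-48); s.show(); s.rows=[]; s.sweep('D',305,234,dz=-48); s.show()
E
```

```text
t 23.77 p [478.  139.7 102. ] yaw -0.33 F [-4.2 -0.8 -1.7] M [-0.19  0.91  0.02] q6 2.03 g 0.3
[[-0.04,0.08,0.0],[-0.04,0.08,0.0],[-0.05,0.08,0.0],[0.0,0.0,-0.82],[0.0,0.0,-0.82]] [-0.77,-0.77,-0.78,0.0,0.0]
[[0.0,0.0,-0.82],[0.0,0.0,-0.82],[0.0,0.0,-0.82],[0.0,0.0,-0.82],[0.49,0.78,0.0]] [0.0,0.0,0.0,0.0,-0.12]
[[0.48,0.79,0.0],[0.48,0.79,0.0],[0.46,0.8,0.0],[0.46,0.81,0.0],[0.45,0.8,0.0]] [-0.12,-0.11,-0.12,-0.12,-0.12]
[[0.44,0.82,0.0],[0.44,0.81,0.0],[0.42,0.82,0.0],[0.42,0.83,0.0],[0.4,0.83,0.0]] [-0.12,-0.11,-0.12,-0.12,-0.12]
[[0.0,0.0,0.93],[0.0,0.0,0.94],[0,0,0],[0,0,0],[0,0,0]] [0.0,0.0,0,0,0]
end [579.7 -96.1 178.3] -0.014
[[-0.06,0.07,0.03],[-0.06,0.07,0.04],[-0.06,0.07,0.03],[-0.06,0.06,0.04],[-0.06,0.07,0.04]] [0.78,0.77,0.76,0.74,0.74]
[[-0.06,0.06,0.04],[-0.06,0.06,0.04],[-0.06,0.06,0.04],[-0.07,0.06,0.04],[-0.06,0.06,0.04]] [0.73,0.73,0.72,0.73,0.72]
[[-0.06,0.06,0.04],[-0.06,0.05,0.04],[-0.07,0.05,0.04],[-0.06,0.06,0.04],[-0.06,0.05,0.04]] [0.73,0.73,0.74,0.75,0.76]
[[-0.07,0.05,0.03],[-0.06,0.06,0.04],[0,0,0],[0,0,0],[0,0,0]] [0.77,0.79,0,0,0]
end [ 546.6 -104.5  162. ] -1.121
```

arm_command --gripper '[0, 0, 0, 0, 0]' --pt "-0.04 0.08 0.0" --pt "-0.04 0.08 0.0" --pt "-0.05 0.08 0.0" --pt "0.0 0.0 -0.82" --pt "0.0 0.0 -0.82" --twist '[-0.77, -0.77, -0.78, 0.0, 0.0]'

```text
time: 24.4
tool_pos: [475.2, 134.9, 144.3]
tcp_rot: [-3.14, -0.003, -0.125]
contact_force: [-0.1, -0.1, 0.3]
grip_width: 0.2
finger_force: 0.0
```

arm_command --gripper '[0, 0, 0, 0, 0]' --pt "0.0 0.0 -0.82" --pt "0.0 0.0 -0.82" --pt "0.0 0.0 -0.82" --pt "0.0 0.0 -0.82" --pt "0.49 0.78 0.0" --twist '[0.0, 0.0, 0.0, 0.0, -0.12]'

```text
time: 25.02
tool_pos: [485.3, 114.8, 227.9]
tcp_rot: [-3.139, -0.007, -0.112]
contact_force: [0.7, 0.1, 0.4]
grip_width: 0.4
finger_force: 0.0
```

arm_command --gripper '[0, 0, 0, 0, 0]' --pt "0.48 0.79 0.0" --pt "0.48 0.79 0.0" --pt "0.46 0.8 0.0" --pt "0.46 0.81 0.0" --pt "0.45 0.8 0.0" --twist '[-0.12, -0.11, -0.12, -0.12, -0.12]'

```text
time: 25.65
tool_pos: [533.3, 8.3, 226.0]
tcp_rot: [-3.141, -0.003, -0.063]
contact_force: [0.7, -0.1, 0.1]
grip_width: 0.0
finger_force: 0.0
```

arm_command --gripper '[0, 0, 0, 0, 0]' --pt "0.44 0.82 0.0" --pt "0.44 0.81 0.0" --pt "0.42 0.82 0.0" --pt "0.42 0.83 0.0" --pt "0.4 0.83 0.0" --twist '[-0.12, -0.11, -0.12, -0.12, -0.12]'

```text
time: 26.28
tool_pos: [581.7, -96.8, 226.1]
tcp_rot: [3.141, -0.003, -0.011]
contact_force: [0.7, 1.8, 0.3]
grip_width: 0.7
finger_force: 0.0
```

arm_command --gripper '[0, 0, 0, 0, 0]' --pt "0.0 0.0 0.93" --pt "0.0 0.0 0.94" --pt "0 0 0" --pt "-0.06 0.07 0.03" --pt "-0.06 0.07 0.04" --twist '[0.0, 0.0, 0, 0.78, 0.77]'

```text
time: 26.9
tool_pos: [578.6, -99.6, 178.0]
tcp_rot: [3.141, -0.004, -0.15]
contact_force: [-0.1, -0.8, 0.3]
grip_width: 0.5
finger_force: 0.0
```

arm_command --gripper '[0, 0, 0, 0, 0]' --pt "-0.06 0.07 0.03" --pt "-0.06 0.06 0.04" --pt "-0.06 0.07 0.04" --pt "-0.06 0.06 0.04" --pt "-0.06 0.06 0.04" --twist '[0.76, 0.74, 0.74, 0.73, 0.73]'

```text
time: 27.52
tool_pos: [571.4, -105.0, 174.2]
tcp_rot: [-3.138, -0.008, -0.472]
contact_force: [4.6, 1.6, 0.9]
grip_width: 0.6
finger_force: 2.4
```

```bash
python3 - <<'E'
from plan import *
st(); s=Pl(); s.sweep('D',275.5,234,dz=-48); s.show()
im=capture('side');
for k in 'AB':print(k,barang(im,'side',DS[k],centre(k)+14*Z,X,Y,Z,r=20))
E
```

```text
t 27.52 p [ 571.4 -105.   174.2] yaw -0.472 F [4.6 1.6 0.9] M [ 0.26 -0.87 -0.02] q6 1.73 g 0.6
[[-0.22,0.15,0.14],[-0.06,0.06,0.04],[-0.06,0.05,0.04],[-0.06,0.06,0.04],[-0.06,0.05,0.04]] [0.76,0.72,0.72,0.72,0.73]
[[-0.06,0.05,0.04],[-0.07,0.06,0.04],[-0.06,0.05,0.03],[-0.07,0.05,0.04],[-0.06,0.06,0.03]] [0.74,0.74,0.76,0.76,0.78]
end [ 546.5 -104.4  162.2] -1.121
A (np.float64(136.095438791865), np.float64(89.62756038289592), np.float64(26.97274358023656))
B (np.float64(85.75472535129177), np.float64(94.41113242547868), np.float64(71.29229518172974))
```

arm_command --gripper '[0, 0, 0, 0, 0]' --pt "-0.06 0.06 0.04" --pt "-0.07 0.06 0.04" --pt "-0.06 0.06 0.04" --pt "-0.06 0.06 0.04" --pt "-0.06 0.05 0.04" --twist '[0.72, 0.73, 0.72, 0.73, 0.73]'

```text
time: 28.2
tool_pos: [561.3, -107.5, 169.2]
tcp_rot: [-3.137, -0.008, -0.789]
contact_force: [6.2, -2.0, 0.1]
grip_width: 0.2
finger_force: 2.6
```

arm_command --gripper '[0, 0, 0, 0, 0]' --pt "-0.07 0.05 0.04" --pt "-0.06 0.06 0.04" --pt "-0.06 0.05 0.04" --pt "-0.07 0.05 0.03" --pt "-0.06 0.06 0.04" --twist '[0.74, 0.75, 0.76, 0.77, 0.79]'

```text
time: 28.82
tool_pos: [551.2, -106.2, 164.4]
tcp_rot: [-3.135, -0.008, -1.122]
contact_force: [5.8, -3.3, -1.0]
grip_width: 0.3
finger_force: 3.0
```

```bash
python3 - <<'E'
from plan import *
st(); s=Pl(); print(s.p-pose('D',234,dz=-48)[0])
p,a=pose('D',247,dz=-48); s.to([p[0],p[1],s.p[2]],s.near(a,hi=2.2)); s.go('A',163,zs=195,dz=-42); s.show()
E
```

```text
t 28.82 p [ 551.2 -106.2  164.4] yaw -1.122 F [ 5.8 -3.3 -1. ] M [-0.66 -0.95 -0.01] q6 2.37 g 0.3
[ 4.5849128  -1.86160908  2.35001094]
[[0.01,-0.02,0.0],[0.01,-0.02,0.0],[0.01,-0.02,0.0],[0.0,0.0,-0.61],[0.0,0.0,-0.61]] [-0.8,-0.81,-0.8,0.0,0.0]
[[-0.31,0.14,0.0],[-0.32,0.11,0.0],[-0.32,0.08,0.0],[-0.33,0.06,0.0],[-0.34,0.03,0.0]] [-0.96,-0.95,-0.96,-0.95,-0.96]
[[-0.34,0.0,0.0],[-0.33,-0.03,0.0],[-0.34,-0.05,0.0],[-0.32,-0.09,0.0],[-0.32,-0.11,0.0]] [-0.95,-0.96,-0.95,-0.96,-0.95]
[[-0.31,-0.13,0.0],[-0.3,-0.16,0.0],[-0.28,-0.19,0.0],[-0.26,-0.2,0.0],[-0.25,-0.23,0.0]] [-0.96,-0.95,-0.96,-0.96,-0.95]
[[-0.23,-0.25,0.0],[-0.2,-0.27,0.0],[-0.19,-0.28,0.0],[-0.15,-0.3,0.0],[0.0,0.0,0.82]] [-0.96,-0.95,-0.96,-0.95,0.0]
[[0.0,0.0,0.81],[0.0,0.0,0.82],[0.0,0.0,0.81],[0.0,0.0,0.82],[0,0,0]] [0.0,0.0,0.0,0.0,0]
end [411.9 -30.4  92.9] 0.672
```

arm_command --gripper '[0, 0, 0, 0, 0]' --pt "0.02 -0.03 0.0" --pt "0.02 -0.03 0.0" --pt "0.02 -0.03 0.0" --pt "0.0 0.0 -0.7" --pt "0.0 0.0 -0.7" --twist '[-0.8, -0.81, -0.8, 0.0, 0.0]'

```text
time: 29.45
tool_pos: [551.2, -104.8, 198.9]
tcp_rot: [-3.14, -0.003, -0.909]
contact_force: [0.8, -0.5, 0.2]
grip_width: 0.4
finger_force: 0.0
```

arm_command --gripper '[0, 0, 0, 0, 0]' --pt "-0.31 0.14 0.0" --pt "-0.32 0.11 0.0" --pt "-0.32 0.08 0.0" --pt "-0.33 0.06 0.0" --pt "-0.34 0.03 0.0" --twist '[-0.96, -0.95, -0.96, -0.95, -0.96]'

```text
time: 30.08
tool_pos: [513.9, -84.8, 198.5]
tcp_rot: [-3.141, -0.004, -0.489]
contact_force: [0.8, 0.4, 0.4]
grip_width: 0.5
finger_force: 0.0
```

arm_command --gripper '[0, 0, 0, 0, 0]' --pt "-0.34 0.0 0.0" --pt "-0.33 -0.03 0.0" --pt "-0.34 -0.05 0.0" --pt "-0.32 -0.09 0.0" --pt "-0.32 -0.11 0.0" --twist '[-0.95, -0.96, -0.95, -0.96, -0.95]'

```text
time: 30.7
tool_pos: [476.9, -64.9, 198.4]
tcp_rot: [3.141, -0.004, -0.073]
contact_force: [0.5, 0.2, -1.2]
grip_width: 0.5
finger_force: 0.0
```

arm_command --gripper '[0, 0, 0, 0, 0]' --pt "-0.31 -0.13 0.0" --pt "-0.3 -0.16 0.0" --pt "-0.28 -0.19 0.0" --pt "-0.26 -0.2 0.0" --pt "-0.25 -0.23 0.0" --twist '[-0.96, -0.95, -0.96, -0.96, -0.95]'

```text
time: 31.32
tool_pos: [439.7, -45.2, 198.3]
tcp_rot: [3.14, -0.003, 0.344]
contact_force: [-0.8, 0.9, -0.2]
grip_width: 0.4
finger_force: 0.0
```

arm_command --gripper '[0, 0, 0, 0, 0]' --pt "-0.23 -0.25 0.0" --pt "-0.2 -0.27 0.0" --pt "-0.19 -0.28 0.0" --pt "-0.15 -0.3 0.0" --pt "0.0 0.0 0.82" --twist '[-0.96, -0.95, -0.96, -0.95, 0.0]'

```text
time: 31.95
tool_pos: [411.1, -29.3, 178.6]
tcp_rot: [3.136, -0.005, 0.676]
contact_force: [-0.7, 0.2, -0.2]
grip_width: 0.5
finger_force: 0.0
```

```bash
python3 - <<'E'
from plan import *
st(); s=Pl(); p,a=pose('A',164,dz=-42); s.to(p,s.near(a)); s.rows.append(([0,0,0],0)); s.sweep('A',164,90,dz=-42,step=4); s.show()
im=capture('side');
for k in 'BCD':print(k,barang(im,'side',DS[k],centre(k)+14*Z,X,Y,Z,r=20))
E
```

```text
t 31.95 p [411.1 -29.3 178.6] yaw 0.676 F [-0.7  0.2 -0.2] M [-0.13  0.12  0.01] q6 0.64 g 0.5
[[-0.01,0.02,0.86],[0.0,0.02,0.86],[-0.01,0.01,0.85],[0.0,0.02,0.86],[0,0,0]] [-0.05,-0.04,-0.05,-0.04,0]
[[0.06,-0.07,-0.01],[0.06,-0.08,-0.02],[0.07,-0.07,-0.01],[0.06,-0.08,-0.02],[0.06,-0.07,-0.02]] [0.87,0.86,0.84,0.84,0.81]
[[0.06,-0.07,-0.02],[0.06,-0.08,-0.03],[0.06,-0.07,-0.03],[0.05,-0.07,-0.03],[0.06,-0.07,-0.03]] [0.8,0.79,0.77,0.75,0.75]
[[0.06,-0.06,-0.03],[0.06,-0.07,-0.03],[0.05,-0.06,-0.04],[0.06,-0.07,-0.03],[0.06,-0.06,-0.04]] [0.73,0.71,0.71,0.7,0.69]
[[0.05,-0.06,-0.03],[0.06,-0.06,-0.04],[0.06,-0.05,-0.04],[0.05,-0.06,-0.04],[0,0,0]] [0.68,0.68,0.68,0.67,0]
end [434.7   1.  106.4] -0.559
B (np.float64(77.46837468840232), np.float64(59.083415040884624), np.float64(31.563901953239863))
C (np.float64(3.6787584931039987), np.float64(65.29841664496357), np.float64(48.56252069534979))
D (np.float64(62.12445581637616), np.float64(77.93106955120402), np.float64(32.97862689332369))
```

arm_command --gripper '[0, 0, 0, 0, 0]' --pt "-0.01 0.02 0.86" --pt "0.0 0.02 0.86" --pt "-0.01 0.01 0.85" --pt "0.0 0.02 0.8" --pt "0 0 0" --twist '[-0.05, -0.04, -0.05, -0.04, 0]'

```text
time: 32.62
tool_pos: [410.2, -30.8, 91.8]
tcp_rot: [-3.141, -0.0, 0.69]
contact_force: [0.2, -1.0, -0.3]
grip_width: 0.7
finger_force: 0.0
```

arm_command --gripper '[0, 0, 0, 0, 0]' --pt "0.06 -0.07 -0.01" --pt "0.06 -0.08 -0.02" --pt "0.07 -0.07 -0.01" --pt "0.06 -0.08 -0.02" --pt "0.06 -0.07 -0.02" --twist '[0.87, 0.86, 0.84, 0.84, 0.81]'

```text
time: 33.25
tool_pos: [412.8, -19.4, 95.2]
tcp_rot: [3.14, -0.002, 0.319]
contact_force: [-2.0, -3.6, -1.5]
grip_width: 0.3
finger_force: 1.7
```

arm_command --gripper '[0, 0, 0, 0, 0]' --pt "0.06 -0.07 -0.02" --pt "0.06 -0.08 -0.03" --pt "0.06 -0.07 -0.03" --pt "0.05 -0.07 -0.03" --pt "0.03 -0.03 -0.02" --twist '[0.8, 0.79, 0.77, 0.75, 0.37]'

```text
time: 33.88
tool_pos: [416.3, -10.1, 97.7]
tcp_rot: [3.141, 0.0, 0.017]
contact_force: [-4.7, -3.6, -1.3]
grip_width: 0.5
finger_force: 2.2
```

```bash
python3 - <<'E'
from plan import *
st(); s=Pl(); print(s.p-pose('A',126,dz=-42)[0])
E
```

```text
t 33.88 p [416.3 -10.1  97.7] yaw 0.017 F [-4.7 -3.6 -1.3] M [-0.48  0.88  0.01] q6 1.35 g 0.5
[-2.58162709 -0.63922739 -0.42883021]
```

Force is still about 6 N, so A is turning freely. From here I'll use slower steps.

arm_command --gripper '[0, 0, 0, 0, 0]' --pt "0.03 -0.035 -0.015" --pt "0.03 -0.035 -0.015" --pt "0.03 -0.035 -0.015" --pt "0.03 -0.035 -0.015" --pt "0.03 -0.035 -0.015" --twist '[0.37, 0.37, 0.37, 0.37, 0.37]'

```text
time: 34.5
tool_pos: [420.0, -5.7, 98.9]
tcp_rot: [3.141, 0.001, -0.145]
contact_force: [-4.3, -2.1, -1.2]
grip_width: 0.8
finger_force: 2.3
```

arm_command --gripper '[0, 0, 0, 0, 0]' --pt "0.03 -0.035 -0.015" --pt "0.03 -0.035 -0.015" --pt "0.03 -0.035 -0.015" --pt "0.03 -0.035 -0.015" --pt "0.03 -0.035 -0.015" --twist '[0.36, 0.36, 0.36, 0.36, 0.36]'

```text
time: 35.12
tool_pos: [424.2, -2.1, 100.7]
tcp_rot: [3.141, 0.002, -0.302]
contact_force: [-5.3, -2.4, 0.2]
grip_width: 0.2
finger_force: 2.4
```

arm_command --gripper '[0, 0, 0, 0, 0]' --pt "0.03 -0.035 -0.02" --pt "0.03 -0.035 -0.02" --pt "0.03 -0.03 -0.02" --pt "0.03 -0.03 -0.02" --pt "0.03 -0.03 -0.02" --twist '[0.35, 0.35, 0.35, 0.35, 0.35]'

```text
time: 35.75
tool_pos: [428.2, 0.6, 102.8]
tcp_rot: [3.141, 0.004, -0.454]
contact_force: [-8.2, -1.1, -2.5]
grip_width: 0.5
finger_force: 3.3
```

arm_command --gripper '[0, 0, 0, 0, 0]' --pt "0.03 -0.02 -0.02" --pt "0.02 -0.02 -0.01" --pt "0.02 -0.02 -0.01" --pt "0.02 -0.02 -0.01" --pt "0 0 0" --twist '[0.26, 0.26, 0.26, 0.26, 0]'

```text
time: 36.38
tool_pos: [428.8, 1.8, 103.2]
tcp_rot: [3.138, 0.008, -0.544]
contact_force: [-11.6, -0.9, -1.7]
grip_width: 0.6
finger_force: 5.0
```

```bash
python3 - <<'E'
from plan import *
st(); s=Pl()
for th in(96,93,90): print(th,(s.p-pose('A',th,dz=-42)[0]).round(1),round(pose('A',th)[1]+np.pi/2,3))
im=capture('side');print('A',barang(im,'side',DS['A'],centre('A')+14*Z,X,Y,Z,r=22))
E
```

```text
t 36.38 p [428.8   1.8 103.2] yaw -0.544 F [-11.6  -0.9  -1.7] M [-0.01  2.18 -0.04] q6 1.94 g 0.6
96 [-3.   1.8 -1.6] 2.673
93 [-4.5  1.4 -2.3] 2.628
90 [-6.   1.  -3.1] 2.582
A (np.float64(100.11480187316471), np.float64(72.22932121634534), np.float64(19.465696046909645))
```

A has hit its dead stop and the force is climbing, at about 3 N/mm through the arm. I'll push straight on in 1 mm steps and watch for the force plateau.

arm_command --gripper '[0, 0, 0, 0, 0]' --pt "0.035 -0.02 0" --pt "0.035 -0.02 0" --pt "0.035 -0.02 0" --pt "0.035 -0.02 0" --pt "0 0 0" --twist '[0, 0, 0, 0, 0]'

```text
time: 37.05
tool_pos: [430.1, 2.3, 102.7]
tcp_rot: [3.136, 0.014, -0.544]
contact_force: [-18.6, 0.5, 2.1]
grip_width: 0.9
finger_force: 9.0
```

arm_command --gripper '[0, 0, 0, 0, 0]' --pt "0.035 -0.02 0" --pt "0.035 -0.02 0" --pt "0.035 -0.02 0" --pt "0.035 -0.02 0" --pt "0 0 0" --twist '[0, 0, 0, 0, 0]'

```text
time: 37.67
tool_pos: [431.4, 2.8, 102.2]
tcp_rot: [3.134, 0.019, -0.544]
contact_force: [-26.2, 3.5, 5.0]
grip_width: 0.6
finger_force: 13.3
```

arm_command --gripper '[0, 0, 0, 0, 0]' --pt "0.035 -0.02 0" --pt "0.035 -0.02 0" --pt "0.035 -0.02 0" --pt "0 0 0" --pt "0 0 0" --twist '[0, 0, 0, 0, 0]'

```text
time: 38.3
tool_pos: [432.7, 3.2, 102.1]
tcp_rot: [3.133, 0.023, -0.543]
contact_force: [-32.2, 4.1, 10.1]
grip_width: 0.5
finger_force: 14.6
```

arm_command --gripper '[0, 0, 0, 0, 0]' --pt "0.035 -0.02 0" --pt "0.035 -0.02 0" --pt "0.035 -0.02 0" --pt "0 0 0" --pt "0 0 0" --twist '[0, 0, 0, 0, 0]'

```text
time: 38.92
tool_pos: [435.3, 3.5, 102.5]
tcp_rot: [3.133, 0.023, -0.543]
contact_force: [-34.1, 6.0, 14.8]
grip_width: 0.5
finger_force: 16.3
```

```bash
python3 - <<'E'
from plan import *
st(); o=get_obs(); p=o['tool_pos']; c=centre('A',6)
im=capture('side');np.save('a9.npy',im);print('A',barang(im,'side',DS['A'],centre('A')+14*Z,X,Y,Z,r=22))
d=p-c; print('tcp rel knob: X',d@X,'Y',d@Y,'Z',d@Z)
F=-o['contact_force']
for rz in(0,20,30,40):
    print(rz,'torque about Z mNm if at tcp+z',np.cross(d+[0,0,rz],F)@Z)
E
```

```text
t 38.92 p [435.3   3.5 102.5] yaw -0.543 F [-34.1   6.   14.8] M [1.08 5.8  0.09] q6 1.94 g 0.5
A (np.float64(99.49453387767447), np.float64(53.17097702305033), np.float64(21.474100543616366))
tcp rel knob: X -39.27822942354764 Y 30.703720992067336 Z -24.246757765470996
0 torque about Z mNm if at tcp+z -915.7868481793604
20 torque about Z mNm if at tcp+z -855.7614148646362
30 torque about Z mNm if at tcp+z -825.7486982072741
40 torque about Z mNm if at tcp+z -795.7359815499119
```

A has broken away: the force levelled off at about 34 N, which is roughly 0.8 N·m, and the bar only just slipped. Backing off and going to C.

arm_command --gripper '[0, 0, 0, 0, 0]' --pt "-0.35 0.2 0" --pt "-0.35 0.2 -0.8" --pt "0 0 -1" --pt "0 0 -1" --pt "0 0 -1" --twist '[0, 0, -1, -1, -1]'

```text
time: 39.6
tool_pos: [427.9, 1.3, 201.2]
tcp_rot: [-3.14, -0.003, -0.28]
contact_force: [0.6, -0.5, 0.1]
grip_width: 0.6
finger_force: 0.0
```

```bash
cat >> plan.py <<'E'
def tgo(s,k,th,zs,**kw):   # twist all the way
    p,a=pose(k,th,**kw); t=s.p; s.p=p.copy(); y=s.near(a,hi=2.2); s.p=t
    h=np.array([p[0],p[1],zs]); q=np.array([s.p[0],s.p[1],zs])
    pts=[(s.p,)]; L=[]
    def seg(a,b): n=max(1,int(np.ceil(np.linalg.norm(b-a)/24.5-.02))); L.extend(a+(b-a)*i/n for i in range(1,n+1))
    if s.p[2]<zs-3: seg(s.p,q)
    else: q=s.p
    seg(q,h); seg(h,p)
    n=int(np.ceil(abs(y-s.yaw)/np.radians(4.95))); m=len(L); nd=sum(l[2]<zs-3 for l in L if np.hypot(*(l-p)[:2])<1)
    if n>m-1:   # spread the level part
        k0=m-nd; lead=[l for l in L[:k0]]; ex=n-(m-1); A=lead[0]; idx=np.linspace(0,k0-1,k0+ex)
        L=[np.array([np.interp(i,range(k0),[l[j] for l in lead]) for j in range(3)]) for i in idx]+L[k0:]
    y0=s.yaw; N=len(L)-1
    for i,l in enumerate(L): s.row(l,y0+(y-y0)*min(1,(i+1)/N))
E
python3 - <<'E'
from plan import *
st(); s=Pl(); tgo(s,'C',199,225,dz=-48,sink=3); s.show(); s.rows=[]; s.sweep('C',199,178,dz=-48,sink=3);s.show(); s.rows=[]; s.sweep('C',178,120,dz=-48,sink=3,step=2.5);s.show()
E
```

```text
t 39.6 p [427.9   1.3 201.2] yaw -0.28 F [ 0.6 -0.5  0.1] M [-0.06  0.13 -0.04] q6 1.67 g 0.6
[[0.0,0.0,-0.95],[0.34,-0.18,0.0],[0.36,-0.15,0.0],[0.36,-0.12,0.0],[0.38,-0.09,0.0]] [-0.96,-0.95,-0.96,-0.96,-0.95]
[[0.38,-0.06,0.0],[0.38,-0.02,0.0],[0.39,0.0,0.0],[0.38,0.04,0.0],[0.38,0.07,0.0]] [-0.96,-0.96,-0.95,-0.96,-0.96]
[[0.38,0.11,0.0],[0.36,0.13,0.0],[0.35,0.16,0.0],[0.33,0.19,0.0],[0.32,0.22,0.0]] [-0.95,-0.96,-0.96,-0.95,-0.96]
[[0.3,0.24,0.0],[0.28,0.27,0.0],[0.25,0.29,0.0],[0.0,0.0,0.94],[0.0,0.0,0.94]] [-0.96,-0.95,-0.96,-0.96,-0.95]
[[0.0,0.0,0.94],[0,0,0],[0,0,0],[0,0,0],[0,0,0]] [0.0,0,0,0,0]
end [585.1  47.8 154.4] 1.39
[[0.07,-0.07,0.01],[0.07,-0.06,0.01],[0.07,-0.08,0.0],[0.07,-0.07,0.01],[0.08,-0.08,0.0]] [0.94,0.95,0.97,0.96,0.97]
end [579.8  59.3 153.7] 0.972
[[0.04,-0.04,0.0],[0.03,-0.05,-0.01],[0.04,-0.04,0.0],[0.04,-0.05,0.0],[0.04,-0.04,-0.01]] [0.56,0.56,0.55,0.55,0.55]
[[0.04,-0.05,0.0],[0.04,-0.05,-0.01],[0.04,-0.04,-0.01],[0.04,-0.05,-0.01],[0.03,-0.05,-0.01]] [0.55,0.54,0.54,0.53,0.53]
[[0.04,-0.05,-0.01],[0.04,-0.04,-0.01],[0.04,-0.05,-0.01],[0.03,-0.04,-0.02],[0.04,-0.05,-0.01]] [0.52,0.51,0.51,0.51,0.5]
[[0.04,-0.05,-0.02],[0.03,-0.04,-0.01],[0.04,-0.05,-0.02],[0.03,-0.04,-0.02],[0.04,-0.05,-0.01]] [0.49,0.48,0.48,0.48,0.47]
[[0.04,-0.04,-0.02],[0.03,-0.04,-0.02],[0.04,-0.04,-0.02],[0.03,-0.05,-0.02],[0,0,0]] [0.46,0.46,0.45,0.45,0]
end [587.8  92.  160.7] -0.096
```

arm_command --gripper '[0, 0, 0, 0, 0]' --pt "0.0 0.0 -0.95" --pt "0.34 -0.18 0.0" --pt "0.36 -0.15 0.0" --pt "0.36 -0.12 0.0" --pt "0.38 -0.09 0.0" --twist '[-0.96, -0.95, -0.96, -0.96, -0.95]'

```text
time: 40.22
tool_pos: [465.2, 12.3, 224.1]
tcp_rot: [-3.142, -0.003, 0.137]
contact_force: [-0.1, 0.1, -0.5]
grip_width: 0.3
finger_force: 0.0
```

arm_command --gripper '[0, 0, 0, 0, 0]' --pt "0.38 -0.06 0.0" --pt "0.38 -0.02 0.0" --pt "0.39 0.0 0.0" --pt "0.38 0.04 0.0" --pt "0.38 0.07 0.0" --twist '[-0.96, -0.96, -0.95, -0.96, -0.96]'

```text
time: 40.85
tool_pos: [511.3, 26.0, 224.1]
tcp_rot: [3.14, -0.003, 0.555]
contact_force: [0.7, 0.5, 0.6]
grip_width: 0.5
finger_force: 0.0
```

arm_command --gripper '[0, 0, 0, 0, 0]' --pt "0.38 0.11 0.0" --pt "0.36 0.13 0.0" --pt "0.35 0.16 0.0" --pt "0.33 0.19 0.0" --pt "0.32 0.22 0.0" --twist '[-0.95, -0.96, -0.96, -0.95, -0.96]'

```text
time: 41.48
tool_pos: [557.7, 39.5, 224.1]
tcp_rot: [3.139, -0.002, 0.973]
contact_force: [0.7, 0.2, -0.8]
grip_width: 0.5
finger_force: 0.0
```

arm_command --gripper '[0, 0, 0, 0, 0]' --pt "0.3 0.24 0.0" --pt "0.28 0.27 0.0" --pt "0.25 0.29 0.0" --pt "0.0 0.0 0.94" --pt "0.0 0.0 0.94" --twist '[-0.96, -0.95, -0.96, -0.96, -0.95]'

```text
time: 42.1
tool_pos: [585.4, 47.6, 176.6]
tcp_rot: [3.138, -0.001, 1.39]
contact_force: [-0.3, 0.4, 0.4]
grip_width: 0.1
finger_force: 0.0
```

arm_command --gripper '[0, 0, 0, 0, 0]' --pt "0.0 0.0 0.94" --pt "0.07 -0.07 0.01" --pt "0.07 -0.06 0.01" --pt "0.07 -0.08 0.0" --pt "0.07 -0.07 0.01" --twist '[0, 0.94, 0.95, 0.97, 0.96]'

```text
time: 42.72
tool_pos: [580.6, 55.4, 152.8]
tcp_rot: [3.139, -0.0, 1.051]
contact_force: [-0.9, -4.4, -0.4]
grip_width: 0.3
finger_force: 2.4
```

arm_command --gripper '[0, 0, 0, 0, 0]' --pt "0.08 -0.08 0.0" --pt "0.07 -0.08 -0.01" --pt "0.07 -0.08 -0.01" --pt "0.07 -0.08 -0.01" --pt "0.07 -0.08 -0.01" --twist '[0.97, 0.92, 0.92, 0.92, 0.92]'

```text
time: 43.35
tool_pos: [577.4, 68.2, 152.9]
tcp_rot: [3.141, 0.001, 0.645]
contact_force: [-1.9, -5.4, -3.3]
grip_width: 0.2
finger_force: 2.5
```

```bash
python3 - <<'E'
from plan import *
st(); s=Pl(); print(s.p-pose('C',161,dz=-48,sink=3)[0])
E
```

```text
t 43.35 p [577.4  68.2 152.9] yaw 0.645 F [-1.9 -5.4 -3.3] M [-0.93  0.53  0.11] q6 0.91 g 0.2
[-1.14415302 -1.50284516 -1.58226144]
```

arm_command --gripper '[0, 0, 0, 0, 0]' --pt "0.04 -0.05 -0.01" --pt "0.04 -0.05 -0.01" --pt "0.04 -0.04 -0.01" --pt "0.04 -0.05 -0.01" --pt "0.03 -0.05 -0.01" --twist '[0.54, 0.54, 0.53, 0.53, 0.53]'

```text
time: 43.98
tool_pos: [577.8, 76.2, 154.0]
tcp_rot: [3.141, 0.002, 0.413]
contact_force: [-2.8, -3.6, -3.4]
grip_width: 0.2
finger_force: 2.3
```

arm_command --gripper '[0, 0, 0, 0, 0]' --pt "0.04 -0.05 -0.01" --pt "0.04 -0.04 -0.01" --pt "0.04 -0.05 -0.01" --pt "0.03 -0.04 -0.02" --pt "0.04 -0.05 -0.01" --twist '[0.52, 0.51, 0.51, 0.51, 0.5]'

```text
time: 44.6
tool_pos: [580.1, 83.4, 155.4]
tcp_rot: [-3.142, 0.002, 0.191]
contact_force: [-4.6, -2.3, -1.8]
grip_width: 0.4
finger_force: 2.3
```

arm_command --gripper '[0, 0, 0, 0, 0]' --pt "0.04 -0.05 -0.02" --pt "0.03 -0.04 -0.01" --pt "0.04 -0.05 -0.02" --pt "0.03 -0.04 -0.02" --pt "0.04 -0.05 -0.01" --twist '[0.49, 0.48, 0.48, 0.48, 0.47]'

```text
time: 45.22
tool_pos: [580.7, 88.1, 156.1]
tcp_rot: [3.138, 0.01, -0.019]
contact_force: [-15.0, -10.0, -3.3]
grip_width: 0.2
finger_force: 7.2
```

```bash
cat >> plan.py <<'E'
def tq(k,rz=35):
    o=get_obs(); d=o['tool_pos']-centre(k,6)+[0,0,rz]; print(k,'torque',round(np.cross(d,-o['contact_force'])@Z),'F',o['contact_force'].round(1),'p',o['tool_pos'].round(1),'t',round(o['time'],2))
E
python3 - <<'E'
from plan import *
tq('C'); st(); s=Pl(); print(s.p-pose('C',125,dz=-48,sink=3)[0])
E
```

```text
C torque -719 F [-15.  -10.   -3.3] p [580.7  88.1 156.1] t 45.23
t 45.23 p [580.7  88.1 156.1] yaw -0.019 F [-15.  -10.   -3.3] M [-1.55  2.58 -0.01] q6 1.61 g 0.2
[-5.23766992 -1.70451365 -3.63414474]
```

arm_command --gripper '[0, 0, 0, 0, 0]' --pt "0.035 -0.02 0" --pt "0.035 -0.02 0" --pt "0.035 -0.02 0" --pt "0.035 -0.02 0" --pt "0 0 0" --twist '[0, 0, 0, 0, 0]'

```text
time: 45.85
tool_pos: [581.8, 89.1, 155.6]
tcp_rot: [3.137, 0.016, -0.018]
contact_force: [-22.0, -12.4, -0.2]
grip_width: 0.6
finger_force: 10.4
```

```bash
python3 -c "
from plan import *
tq('C')"
```

```text
C torque -957 F [-22.  -12.4  -0.2] p [581.8  89.1 155.6] t 45.85
```

arm_command --gripper '[0, 0, 0, 0, 0]' --pt "0.035 -0.02 0" --pt "0.035 -0.02 0" --pt "0.035 -0.02 0" --pt "0 0 0" --pt "0 0 0" --twist '[0, 0, 0, 0, 0]'

```text
time: 46.48
tool_pos: [584.2, 90.8, 156.0]
tcp_rot: [3.137, 0.016, -0.018]
contact_force: [-23.2, -10.8, 1.2]
grip_width: 0.2
finger_force: 11.3
```

C has broken away (the force levelled off at 25 N and the tool moved freely). Next is B.

arm_command --gripper '[0, 0, 0, 0, 0]' --pt "-0.35 0.2 0" --pt "-0.35 0.2 -0.8" --pt "0 0 -1" --pt "0 0 -1" --pt "-0.6 0 -0.3" --twist '[0, 0, 0, 0, 0]'

```text
time: 47.1
tool_pos: [560.0, 84.1, 238.3]
tcp_rot: [-3.141, -0.007, -0.017]
contact_force: [0.5, -0.7, -0.7]
grip_width: 0.1
finger_force: 0.0
```

```bash
python3 - <<'E'
from plan import *
st(); s=Pl(); tgo(s,'B',123,s.p[2],dz=-42,sink=3); s.show(); s.rows=[]; s.sweep('B',123,85,dz=-42,sink=3);s.show(); s.rows=[]; s.sweep('B',85,50,dz=-42,sink=3,step=2.5);s.show()
im=capture('side');print('B',barang(im,'side',DS['B'],centre('B')+14*Z,X,Y,Z,r=20))
E
```

```text
t 47.1 p [560.   84.1 238.3] yaw -0.017 F [ 0.5 -0.7 -0.7] M [-0.07  0.17 -0.02] q6 1.6 g 0.1
[[-0.7,-0.37,0.0],[-0.71,-0.37,0.0],[-0.71,-0.37,0.0],[-0.7,-0.37,0.0],[-0.71,-0.36,0.0]] [0.03,0.04,0.03,0.04,0.03]
[[0.0,0.0,0.95],[0.0,0.0,0.95],[0.0,0.0,0.94],[0.0,0.0,0.95],[0.0,0.0,0.95]] [0.03,0.04,0.03,0.03,0.04]
[[0.0,0.0,0.95],[0,0,0],[0,0,0],[0,0,0],[0,0,0]] [0.0,0,0,0,0]
end [472.8 132.2  96. ] -0.047
[[0.05,-0.07,-0.04],[0.06,-0.06,-0.03],[0.05,-0.06,-0.03],[0.06,-0.06,-0.04],[0.06,-0.06,-0.03]] [0.7,0.7,0.68,0.68,0.67]
[[0.05,-0.06,-0.04],[0.06,-0.06,-0.04],[0.05,-0.05,-0.03],[0.06,-0.05,-0.04],[0.05,-0.06,-0.04]] [0.67,0.66,0.66,0.66,0.66]
end [490.1 141.8 105. ] -0.635
[[0.04,-0.03,-0.02],[0.04,-0.04,-0.03],[0.03,-0.03,-0.02],[0.04,-0.03,-0.02],[0.04,-0.03,-0.03]] [0.43,0.44,0.43,0.44,0.44]
[[0.03,-0.04,-0.02],[0.04,-0.03,-0.02],[0.04,-0.03,-0.03],[0.04,-0.03,-0.02],[0.04,-0.04,-0.02]] [0.45,0.45,0.45,0.45,0.46]
[[0.03,-0.03,-0.02],[0.04,-0.03,-0.02],[0.04,-0.03,-0.02],[0.04,-0.04,-0.02],[0,0,0]] [0.47,0.47,0.47,0.48,0]
end [507.1 138.8 112.8] -1.188
B (np.float64(85.40995816056375), np.float64(94.2639425145268), np.float64(71.00092875330488))
```

arm_command --gripper '[0, 0, 0, 0, 0]' --pt "-0.7 -0.37 0.0" --pt "-0.71 -0.37 0.0" --pt "-0.71 -0.37 0.0" --pt "-0.7 -0.37 0.0" --pt "-0.71 -0.36 0.0" --twist '[0.03, 0.04, 0.03, 0.04, 0.03]'

```text
time: 47.78
tool_pos: [469.9, 132.4, 234.6]
tcp_rot: [-3.141, 0.0, -0.032]
contact_force: [-0.3, 0.4, 0.2]
grip_width: 0.7
finger_force: 0.0
```

arm_command --gripper '[0, 0, 0, 0, 0]' --pt "0.0 0.0 0.95" --pt "0.0 0.0 0.95" --pt "0.0 0.0 0.94" --pt "0.0 0.0 0.95" --pt "0.0 0.0 0.95" --twist '[0.03, 0.04, 0.03, 0.03, 0.04]'

```text
time: 48.4
tool_pos: [470.6, 132.2, 115.6]
tcp_rot: [-3.141, -0.0, -0.047]
contact_force: [-0.5, -0.0, -0.1]
grip_width: 0.3
finger_force: 0.0
```

arm_command --gripper '[0, 0, 0, 0, 0]' --pt "0.0 0.0 0.95" --pt "0.05 -0.07 -0.04" --pt "0.06 -0.06 -0.03" --pt "0.05 -0.06 -0.03" --pt "0.06 -0.06 -0.04" --twist '[0.0, 0.7, 0.7, 0.68, 0.68]'

```text
time: 49.02
tool_pos: [476.9, 137.6, 96.1]
tcp_rot: [-3.141, 0.0, -0.29]
contact_force: [-0.7, 0.4, -0.1]
grip_width: 0.2
finger_force: 0.2
```

arm_command --gripper '[0, 0, 0, 0, 0]' --pt "0.06 -0.06 -0.03" --pt "0.05 -0.06 -0.04" --pt "0.06 -0.06 -0.04" --pt "0.05 -0.05 -0.03" --pt "0.06 -0.05 -0.04" --twist '[0.67, 0.67, 0.66, 0.66, 0.66]'

```text
time: 49.65
tool_pos: [483.8, 141.4, 99.7]
tcp_rot: [3.139, 0.004, -0.579]
contact_force: [-4.6, 1.3, -1.0]
grip_width: 0.4
finger_force: 2.0
```

arm_command --gripper '[0, 0, 0, 0, 0]' --pt "0.05 -0.06 -0.04" --pt "0.05 -0.05 -0.03" --pt "0.05 -0.04 -0.03" --pt "0.04 -0.04 -0.03" --pt "0.04 -0.03 -0.02" --twist '[0.66, 0.6, 0.5, 0.44, 0.43]'

```text
time: 50.28
tool_pos: [492.4, 142.2, 103.7]
tcp_rot: [3.139, 0.003, -0.809]
contact_force: [-4.7, 1.9, 0.0]
grip_width: 0.4
finger_force: 2.0
```

arm_command --gripper '[0, 0, 0, 0, 0]' --pt "0.04 -0.04 -0.03" --pt "0.04 -0.03 -0.02" --pt "0.04 -0.03 -0.02" --pt "0.04 -0.03 -0.03" --pt "0.04 -0.04 -0.02" --twist '[0.45, 0.45, 0.45, 0.45, 0.45]'

```text
time: 50.9
tool_pos: [499.6, 141.0, 106.9]
tcp_rot: [3.14, 0.002, -1.005]
contact_force: [-3.8, 2.1, -0.8]
grip_width: 0.7
finger_force: 1.9
```

```bash
python3 - <<'E'
from plan import *
tq('B'); s=Pl(); print(round(s.yaw,3))
for th in (75,70,65,60):
    p,a=pose('B',th,dz=-42,sink=3); print(th,(s.p-p).round(1),round(a-np.pi/2,3))
s.yaw=s.yaw; s.sweep('B',70,40,dz=-42,sink=4,step=2.5); s.show()
E
```

```text
B torque -126 F [-3.8  2.1 -0.8] p [499.6 141.  106.9] t 50.9
-1.005
75 [ 4.5 -1.  -0.4] -0.787
70 [ 2.  -0.8 -1.6] -0.865
65 [-0.4 -0.4 -2.7] -0.943
60 [-2.8  0.3 -3.8] -1.023
[[-0.02,0.0,-0.05],[0.04,-0.03,-0.02],[0.03,-0.03,-0.03],[0.04,-0.03,-0.02],[0.04,-0.04,-0.02]] [-1.0,0.29,0.45,0.46,0.46]
[[0.04,-0.03,-0.02],[0.04,-0.03,-0.02],[0.04,-0.03,-0.02],[0.04,-0.04,-0.02],[0.04,-0.03,-0.01]] [0.47,0.48,0.48,0.48,0.5]
[[0.04,-0.03,-0.02],[0.03,-0.04,-0.02],[0,0,0],[0,0,0],[0,0,0]] [0.49,0.51,0,0,0]
end [512.  136.  113.6] -1.361
```

arm_command --gripper '[0, 0, 0, 0, 0]' --pt "0.04 -0.03 -0.02" --pt "0.03 -0.03 -0.03" --pt "0.04 -0.03 -0.02" --pt "0.04 -0.03 -0.02" --pt "0.04 -0.04 -0.02" --twist '[0.45, 0.45, 0.46, 0.46, 0.46]'

```text
time: 51.52
tool_pos: [502.5, 140.8, 108.5]
tcp_rot: [3.135, 0.007, -1.204]
contact_force: [-10.4, 14.1, -4.5]
grip_width: 0.7
finger_force: 7.9
```

```bash
python3 -c "
from plan import *
tq('B')"
```

```text
B torque -440 F [-10.4  14.1  -4.5] p [502.5 140.8 108.5] t 51.52
```

arm_command --gripper '[0, 0, 0, 0, 0]' --pt "0.04 -0.013 0" --pt "0.04 -0.013 0" --pt "0.04 -0.013 0" --pt "0.04 -0.013 0" --pt "0.04 -0.013 0" --twist '[0, 0, 0, 0, 0]'

```text
time: 52.15
tool_pos: [504.2, 139.3, 108.8]
tcp_rot: [3.134, 0.011, -1.203]
contact_force: [-16.0, 22.9, 2.0]
grip_width: 0.6
finger_force: 13.2
```

```bash
python3 -c "
from plan import *
tq('B')"
```

```text
B torque -552 F [-16.   22.9   2. ] p [504.2 139.3 108.8] t 52.15
```

arm_command --gripper '[0, 0, 0, 0, 0]' --pt "0.04 -0.013 0" --pt "0.04 -0.013 0" --pt "0.04 -0.013 0" --pt "0.04 -0.013 0" --pt "0 0 0" --twist '[0, 0, 0, 0, 0]'

```text
time: 52.78
tool_pos: [507.1, 136.7, 109.7]
tcp_rot: [3.136, 0.012, -1.202]
contact_force: [-18.1, 23.1, 7.2]
grip_width: 0.5
finger_force: 14.2
```

```bash
python3 -c "
from plan import *
tq('B')"
```

```text
B torque -557 F [-18.1  23.1   7.2] p [507.1 136.7 109.7] t 52.77
```

B has broken away (the force levelled off at about 29 N). Last is D.

arm_command --gripper '[0, 0, 0, 0, 0]' --pt "-0.4 0.13 0" --pt "-0.4 0.13 -0.8" --pt "0 0 -1" --pt "0 0 -1" --pt "0 0 -1" --twist '[0, 0, 0, 0, 0]'

```text
time: 53.4
tool_pos: [499.8, 147.2, 206.3]
tcp_rot: [-3.14, -0.001, -1.203]
contact_force: [0.3, 0.3, -0.1]
grip_width: 0.5
finger_force: 0.0
```

```bash
python3 - <<'E'
from plan import *
st(); s=Pl(); tgo(s,'D',260,225,dz=-48,sink=3); s.show(); s.rows=[]; s.sweep('D',260,214,dz=-48,sink=3);s.show(); s.rows=[]; s.sweep('D',214,170,dz=-48,sink=3,step=2.5);s.show()
im=capture('side');print('D',barang(im,'side',DS['D'],centre('D')+14*Z,X,Y,Z,r=20))
E
```

```text
t 53.4 p [499.8 147.2 206.3] yaw -1.203 F [ 0.3  0.3 -0.1] M [ 0.09  0.19 -0.07] q6 2.91 g 0.5
[[0.0,0.0,-0.75],[0.94,0.16,0.0],[0.93,0.19,0.0],[0.92,0.23,0.0],[0.92,0.25,0.0]] [-0.4,-0.41,-0.4,-0.4,-0.4]
[[0.91,0.29,0.0],[0.89,0.32,0.0],[0.89,0.35,0.0],[0.87,0.39,0.0],[0.85,0.41,0.0]] [-0.41,-0.4,-0.4,-0.41,-0.4]
[[0.85,0.44,0.0],[0.82,0.47,0.0],[0.0,0.0,0.8],[0.0,0.0,0.79],[0.0,0.0,0.8]] [-0.4,-0.41,-0.4,-0.4,0.0]
end [ 560.7 -107.1  165.3] -0.711
[[-0.06,0.06,0.04],[-0.06,0.05,0.04],[-0.07,0.06,0.04],[-0.06,0.05,0.03],[-0.07,0.05,0.04]] [0.73,0.74,0.75,0.75,0.77]
[[-0.06,0.06,0.03],[-0.07,0.05,0.04],[-0.06,0.05,0.03],[-0.07,0.06,0.03],[-0.07,0.06,0.02]] [0.79,0.79,0.82,0.83,0.84]
[[-0.07,0.05,0.03],[0,0,0],[0,0,0],[0,0,0],[0,0,0]] [0.87,0,0,0,0]
end [539.4 -99.2 156. ] -1.468
[[-0.04,0.04,0.01],[-0.04,0.03,0.01],[-0.04,0.04,0.01],[-0.04,0.04,0.01],[-0.04,0.04,0.01]] [0.51,0.52,0.53,0.53,0.54]
[[-0.04,0.03,0.01],[-0.04,0.04,0.01],[-0.04,0.04,0.01],[-0.04,0.04,0.0],[-0.04,0.05,0.01]] [0.54,0.55,0.55,0.55,0.56]
[[-0.04,0.04,0.0],[-0.04,0.04,0.0],[-0.04,0.05,0.0],[-0.04,0.04,0.0],[-0.04,0.04,0.0]] [0.56,0.56,0.57,0.56,0.57]
[[-0.04,0.05,0.0],[-0.04,0.05,0.0],[-0.04,0.04,-0.01],[0,0,0],[0,0,0]] [0.56,0.56,0.56,0,0]
end [527.4 -76.9 154. ] -2.331
D (np.float64(62.12445581637616), np.float64(77.93106955120402), np.float64(32.97862689332369))
```

The last joint would hit its range on D with this yaw. I'll use a lagging pose (β = −20°) shifted outward, so the block's inner corner pushes at r ≈ 25 mm.

```bash
python3 - <<'E'
from plan import *
K=dict(r=39.6,off=24.4,beta=-20,dz=-44,sink=3)
s=Pl(); tgo(s,'D',264,225,**K); s.show(); print('q6',np.arctan2(s.p[1],s.p[0])-.13+np.pi/2-s.yaw); s.rows=[]; s.sweep('D',264,214,**K);s.show(); s.rows=[]; s.sweep('D',214,178,step=2.5,**K);s.show(); print('q6',np.arctan2(s.p[1],s.p[0])-.13+np.pi/2-s.yaw)
E
```

```text
[[0.0,0.0,-0.61],[0.89,0.2,0.0],[0.88,0.26,0.0],[0.86,0.32,0.0],[0.82,0.39,0.0]] [-0.85,-0.85,-0.85,-0.85,-0.85]
[[0.8,0.45,0.0],[0.76,0.51,0.0],[0.73,0.56,0.0],[0.68,0.61,0.0],[0.63,0.66,0.0]] [-0.84,-0.85,-0.85,-0.85,-0.85]
[[0.58,0.71,0.0],[0.53,0.75,0.0],[0.47,0.78,0.0],[0.0,0.0,0.74],[0.0,0.0,0.73]] [-0.85,-0.85,-0.85,-0.85,-0.85]
[[0.0,0.0,0.74],[0,0,0],[0,0,0],[0,0,0],[0,0,0]] [0.0,0,0,0,0]
end [ 563.1 -120.   169.7] -0.091
q6 1.3221006398922714
[[-0.12,0.02,0.06],[-0.11,0.01,0.06],[-0.11,0.02,0.05],[-0.12,0.01,0.05],[-0.11,0.01,0.06]] [0.73,0.73,0.73,0.75,0.75]
[[-0.12,0.01,0.05],[-0.11,0.01,0.05],[-0.12,0.01,0.04],[-0.12,0.01,0.04],[-0.12,0.01,0.05]] [0.77,0.78,0.8,0.81,0.82]
[[-0.12,0.01,0.03],[-0.12,0.02,0.04],[0,0,0],[0,0,0],[0,0,0]] [0.85,0.86,0,0,0]
end [ 531.  -108.2  155.2] -0.91
[[-0.07,0.0,0.01],[-0.08,0.01,0.02],[-0.07,0.02,0.02],[-0.07,0.01,0.01],[-0.08,0.01,0.01]] [0.5,0.52,0.51,0.52,0.53]
[[-0.07,0.01,0.02],[-0.08,0.01,0.01],[-0.07,0.02,0.01],[-0.08,0.01,0.0],[-0.08,0.02,0.01]] [0.53,0.54,0.54,0.54,0.55]
[[-0.07,0.02,0.0],[-0.08,0.01,0.01],[-0.08,0.02,0.0],[-0.08,0.02,0.0],[-0.08,0.02,0.0]] [0.55,0.55,0.56,0.55,0.55]
end [516.9 -83.3 152. ] -1.611
q6 2.892481945832192
```

arm_command --gripper '[0, 0, 0, 0, 0]' --pt "0.0 0.0 -0.61" --pt "0.89 0.2 0.0" --pt "0.88 0.26 0.0" --pt "0.86 0.32 0.0" --pt "0.82 0.39 0.0" --twist '[-0.85, -0.85, -0.85, -0.85, -0.85]'

```text
time: 54.08
tool_pos: [520.3, 57.4, 220.1]
tcp_rot: [-3.141, -0.001, -0.83]
contact_force: [0.7, 1.3, 0.6]
grip_width: 0.2
finger_force: 0.0
```

arm_command --gripper '[0, 0, 0, 0, 0]' --pt "0.8 0.45 0.0" --pt "0.76 0.51 0.0" --pt "0.73 0.56 0.0" --pt "0.68 0.61 0.0" --pt "0.63 0.66 0.0" --twist '[-0.84, -0.85, -0.85, -0.85, -0.85]'

```text
time: 54.7
tool_pos: [546.1, -54.3, 220.1]
tcp_rot: [-3.141, -0.001, -0.46]
contact_force: [1.5, -0.0, 0.2]
grip_width: 0.6
finger_force: 0.0
```

arm_command --gripper '[0, 0, 0, 0, 0]' --pt "0.58 0.71 0.0" --pt "0.53 0.75 0.0" --pt "0.47 0.78 0.0" --pt "0.0 0.0 0.74" --pt "0.0 0.0 0.73" --twist '[-0.85, -0.85, -0.85, -0.85, -0.85]'

```text
time: 55.32
tool_pos: [561.4, -120.9, 182.8]
tcp_rot: [3.141, -0.001, -0.09]
contact_force: [0.8, 0.3, 0.1]
grip_width: 0.5
finger_force: 0.0
```

arm_command --gripper '[0, 0, 0, 0, 0]' --pt "0.0 0.0 0.74" --pt "-0.12 0.02 0.06" --pt "-0.11 0.01 0.06" --pt "-0.11 0.02 0.05" --pt "-0.12 0.01 0.05" --twist '[0.0, 0.73, 0.73, 0.73, 0.75]'

```text
time: 55.95
tool_pos: [549.7, -119.8, 159.2]
tcp_rot: [3.141, -0.001, -0.35]
contact_force: [0.4, -0.2, -0.2]
grip_width: 0.4
finger_force: 0.0
```

arm_command --gripper '[0, 0, 0, 0, 0]' --pt "-0.11 0.01 0.06" --pt "-0.12 0.01 0.05" --pt "-0.11 0.01 0.05" --pt "-0.12 0.01 0.04" --pt "-0.12 0.01 0.04" --twist '[0.75, 0.77, 0.78, 0.8, 0.81]'

```text
time: 56.58
tool_pos: [537.8, -115.3, 154.2]
tcp_rot: [-3.141, -0.005, -0.692]
contact_force: [3.6, -4.5, 2.7]
grip_width: 0.3
finger_force: 2.3
```

```bash
python3 - <<'E'
from plan import *
tq('D'); st(); s=Pl(); K=dict(r=39.6,off=24.4,beta=-20,dz=-44,sink=3); print((s.p-pose('D',226.5,**K)[0]).round(1))
im=capture('side');print('D',barang(im,'side',DS['D'],centre('D')+14*Z,X,Y,Z,r=20))
E
```

```text
D torque -309 F [ 3.6 -4.5  2.7] p [ 537.8 -115.3  154.2] t 56.58
t 56.58 p [ 537.8 -115.3  154.2] yaw -0.692 F [ 3.6 -4.5  2.7] M [-0.49 -0.3  -0.04] q6 1.91 g 0.3
[-0.4 -1.6 -3.9]Traceback (most recent call last):
  File "<stdin>", line 3, in <module>
  File "h.py", line 38, in barang
    q=onplane(n,np.c_[xs[m],ys[m]],c,Z)-c; uv=np.c_[q@X,q@Y]
      ~~~~~~~^^^^^^^^^^^^^^^^^^^^^^^^^^
  File "h.py", line 23, in onplane
    o,d=ray(n,p); return o+d*(((c-o)@nrm)/(d@nrm))[:,None]
        ~~~^^^^^
  File "h.py", line 14, in ray
    c=CAL[n]; q=cv2.undistortPoints(np.array(p,float).reshape(-1,1,2),c['mtx'],c['dist_coeffs']).reshape(-1,2)
                ~~~~~~~~~~~~~~~~~~~^^^^^^^^^^^^^^^^^^^^^^^^^^^^^^^^^^^^^^^^^^^^^^^^^^^^^^^^^^^^^
cv2.error: OpenCV(4.12.0) /io/opencv/modules/calib3d/src/undistort.dispatch.cpp:347: error: (-215:Assertion failed) CV_IS_MAT(_src) && CV_IS_MAT(_dst) && (_src->rows == 1 || _src->cols == 1) && (_dst->rows == 1 || _dst->cols == 1) && _src->cols + _src->rows - 1 == _dst->rows + _dst->cols - 1 && (CV_MAT_TYPE(_src->type) == CV_32FC2 || CV_MAT_TYPE(_src->type) == CV_64FC2) && (CV_MAT_TYPE(_dst->type) == CV_32FC2 || CV_MAT_TYPE(_dst->type) == CV_64FC2) in function 'cvUndistortPointsInternal'
```

arm_command --gripper '[0, 0, 0, 0, 0]' --pt "-0.12 0.01 0.03" --pt "-0.12 0.01 0.02" --pt "-0.12 0.02 0.02" --pt "-0.07 0.0 0.01" --pt "-0.08 0.01 0.0" --twist '[0.82, 0.85, 0.86, 0.5, 0.52]'

```text
time: 57.25
tool_pos: [527.7, -107.2, 151.5]
tcp_rot: [-3.141, -0.004, -1.0]
contact_force: [3.1, -5.8, -1.9]
grip_width: 0.2
finger_force: 2.6
```

arm_command --gripper '[0, 0, 0, 0, 0]' --pt "-0.07 0.02 0.01" --pt "-0.07 0.01 0.01" --pt "-0.08 0.01 0.0" --pt "-0.07 0.01 0.01" --pt "-0.08 0.01 0.0" --twist '[0.51, 0.52, 0.53, 0.53, 0.54]'

```text
time: 57.88
tool_pos: [521.5, -99.9, 150.4]
tcp_rot: [-3.141, -0.003, -1.229]
contact_force: [2.4, -6.9, -2.8]
grip_width: -0.1
finger_force: 2.8
```

```bash
python3 - <<'E'
from plan import *
tq('D'); st(); s=Pl(); K=dict(r=39.6,off=24.4,beta=-20,dz=-44,sink=3)
for th in(205,200,195,190): print(th,(s.p-pose('D',th,**K)[0]).round(1))
E
```

```text
D torque -306 F [ 2.4 -6.9 -2.8] p [521.5 -99.9 150.4] t 57.88
t 57.88 p [521.5 -99.9 150.4] yaw -1.229 F [ 2.4 -6.9 -2.8] M [-1.01 -0.04 -0.09] q6 2.47 g -0.1
205 [-4.9  3.2 -3.4]
200 [-2.6  0.  -2.7]
195 [-0.5 -3.4 -2.2]
190 [ 1.4 -7.  -1.8]
```

arm_command --gripper '[0, 0, 0, 0, 0]' --pt "-0.06 0.01 0.01" --pt "-0.06 0.01 0.01" --pt "-0.06 0.01 0.0" --pt "-0.06 0.01 0.0" --pt "-0.06 0.01 0.0" --twist '[0.43, 0.43, 0.43, 0.43, 0.43]'

```text
time: 58.5
tool_pos: [518.1, -93.5, 149.7]
tcp_rot: [-3.141, -0.004, -1.416]
contact_force: [0.8, -10.4, -3.1]
grip_width: 0.2
finger_force: 4.5
```

```bash
python3 - <<'E'
from plan import *
tq('D'); s=Pl(); K=dict(r=39.6,off=24.4,beta=-20,dz=-44,sink=3)
for th in(195,190): print(th,(s.p-pose('D',th,**K)[0]).round(1))
E
```

```text
D torque -469 F [  0.8 -10.4  -3.1] p [518.1 -93.5 149.7] t 58.5
195 [-3.9  3.  -2.9]
190 [-2.1 -0.7 -2.5]
```

arm_command --gripper '[0, 0, 0, 0, 0]' --pt "-0.04 -0.01 0" --pt "-0.04 -0.01 0" --pt "-0.04 -0.01 0" --pt "-0.04 -0.01 0" --pt "-0.04 -0.01 0" --twist '[0, 0, 0, 0, 0]'

```text
time: 59.12
tool_pos: [518.3, -91.7, 149.9]
tcp_rot: [3.14, -0.009, -1.416]
contact_force: [-2.1, -22.2, -4.1]
grip_width: 0.6
finger_force: 10.5
```

```bash
python3 -c "
from plan import *
tq('D')"
```

```text
D torque -1000 F [ -2.1 -22.2  -4.1] p [518.3 -91.7 149.9] t 59.12
```

arm_command --gripper '[0, 0, 0, 0, 0]' --pt "-0.04 -0.01 0" --pt "-0.04 -0.01 0" --pt "-0.04 -0.01 0" --pt "-0.04 -0.01 0" --pt "0 0 0" --twist '[0, 0, 0, 0, 0]'

```text
time: 59.75
tool_pos: [518.3, -89.4, 149.8]
tcp_rot: [3.139, -0.012, -1.416]
contact_force: [-2.8, -27.2, -5.2]
grip_width: 0.4
finger_force: 13.2
```

arm_command --gripper '[0, 0, 0, 0, 0]' --pt "-0.04 -0.01 0" --pt "-0.03 -0.01 0" --pt "0 0 0" --pt "0 0 0" --pt "0 0 0" --twist '[0, 0, 0, 0, 0]'

```text
time: 60.38
tool_pos: [518.2, -87.7, 149.5]
tcp_rot: [3.138, -0.011, -1.417]
contact_force: [-3.6, -29.3, -6.1]
grip_width: 0.5
finger_force: 13.4
```

D has broken away: the tool followed the command fully with almost no rise in force. Retreating and checking all four.

arm_command --gripper '[0, 0, 0, 0, 0]' --pt "0.4 0.1 0" --pt "0.4 0.1 -0.8" --pt "0 0 -1" --pt "0 0 -1" --pt "0 0 -1" --twist '[0, 0, 0, 0, 0]'

```text
time: 61.0
tool_pos: [517.0, -100.8, 245.8]
tcp_rot: [-3.141, -0.0, -1.415]
contact_force: [0.2, -0.3, 0.4]
grip_width: 0.2
finger_force: 0.0
```

arm_command --gripper '[0, 0, 0, 0, 0]' --pt "0 0 -1" --pt "0 0.9 -0.5" --pt "0 0.9 0" --pt "0 0.9 0" --pt "0 0 0" --twist '[0, 0, 0, 0, 0]'

```text
time: 61.62
tool_pos: [449.7, -111.3, 283.0]
tcp_rot: [-3.141, -0.0, -1.416]
contact_force: [0.1, -0.1, -0.1]
grip_width: 0.5
finger_force: 0.0
```

```bash
python3 - <<'E'
from plan import *
st(); T=capture('top'); S=capture('side'); np.save('tf.npy',T);np.save('sf.npy',S)
for k in 'ABCD':
    for n,im,d in(('top',T,DT),('side',S,DS)):
        try: print(k,n,np.round(barang(im,n,d[k],centre(k,6)+14*Z,X,Y,Z,r=19),1))
        except Exception: print(k,n,'hidden')
E
```

```text
t 61.62 p [ 449.7 -111.3  283. ] yaw -1.416 F [ 0.1 -0.1 -0.1] M [0.05 0.08 0.02] q6 2.58 g 0.5
A top [93.6 67.4 27.5]
A side [97.9 82.1 20.7]
B top [42.2 74.3 24.1]
B side [63.1 84.8 63. ]
C top [130.1  71.2  21. ]
C side [121.4  92.7  29.3]
D top [13.  75.  16.7]
D side [12.3 65.8 41.9]
```

```bash
python3 - <<'E'
from plan import *
T,S=np.load('tf.npy'),np.load('sf.npy')
cv2.imwrite('pics/f.png',np.hstack([cv2.resize(T[150:280,200:330],(400,400),interpolation=cv2.INTER_CUBIC),cv2.resize(S[130:260,195:325],(400,400),interpolation=cv2.INTER_CUBIC)])[:,:,::-1])
for k in 'ABCD':
    g=proj('top',[centre(k,6)+14*Z])[0],proj('side',[centre(k,6)+14*Z])[0]
    try:
        p,e=tri(dot(T,g[0]),dot(S,g[1])); print(k,'sink',round(-(p-centre(k)-14*Z)@Z,1),round(e,1))
    except Exception as x: print(k,x)
E
```

```text
A sink 6.9 0.3
B sink 5.4 1.2
C sink 6.2 0.1
D sink 5.7 0.2
```

View pics/f.png

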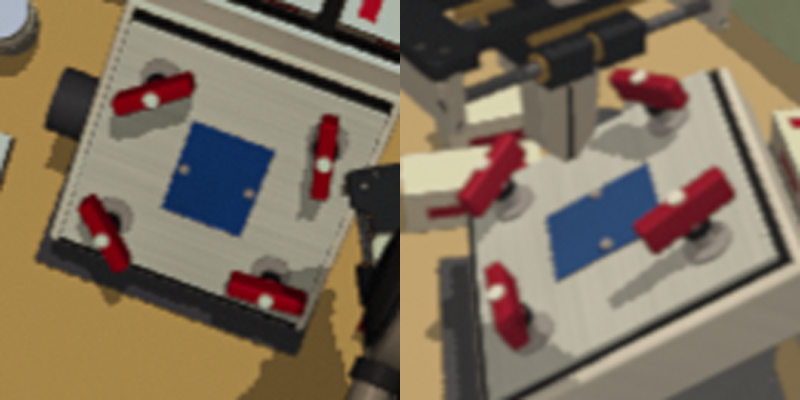

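The final view shows all four knobs turned, about 5.4–6.9 mm of sink at each, the gripper clear, and the cover evenly down. Handing in.

```bash
python3 -c "
from plant import *
print(close_job())"
```

```text
the job is handed in; nothing more can be done
None
```

I handed in the job at about 62 s: all four knobs were turned crisscross (A‑C‑B‑D, twice) until each clutch broke away. Each corner sank about 5.4–6.9 mm and the robot ended clear of everything. My one doubt is knob B: it turned about 110° in total, so it slipped a little further than the others and its second visit may have been right at the 60° limit.

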